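Find the loose clamp bolt and hold its cap open

ROBOT

A 7-joint arm with a two-finger parallel gripper is mounted at the origin on the work surface. World frame = base frame: x ahead of the robot, y to its left, z up, the work surface at z = 0. Lengths are in m, angles in degrees, forces in N, time in s.
With the tool pointing down it reaches from about 0.425 to 0.875 m from the base axis. Payload 4.7 kg.
Tool frame: the origin (TCP) lies at the very end of the fingers, on their centre line; the grasp point (between the pads) lies 19 mm behind it; x points along the fingers, z is the direction in which the jaws open and shut, and the axes are right-handed (so a half turn about x gives the same grasp; the last joint's range is limited). The gripper opens to 87 mm and grips with 3 to 60 N. Pads are 19 mm wide; open, the fingers measure 117 mm over their backs; the gripper's body (75 mm by 190 mm) begins 51 mm behind the grasp point.
Start: joints at [0.808, 18.392, -4.016, 83.108, 1.295, 78.541, -3.26], TCP at [0.65, -0, 0.198] pointing down, gripper open.
Joint ranges: [-163.93, 163.93], [-17.29, 119.83], [-79.2, 71.16], [3.27, 140.29], [-89.18, 269.18], [5.43, 117.66], [-154.24, 154.24]. Speed limits (degrees/s): [147.25, 147.25, 180, 180, 180, 180, 180].

INTERFACE

Orientations are given as [roll, pitch, yaw] about the fixed x, y, z axes, in that order (R = Rz(yaw) Ry(pitch) Rx(roll)).
In Python, from cell import env gives the robot as it stands. The module is installed in compiled form; this text tells all that it offers.
- The arm moves only by the tool drive_tool, never from a script. Its argument "increments" is a list of rows, each a list of 2 entries, a list of its own where there are three numbers: the shift along the tool's x, y, z scaled (see below), then the turn, a rotation vector about the tool's x, y, z scaled (see below). In form: [[[dx, dy, dz], [wx, wy, wz]], ...]. A call has 1 to 10 rows; each row shifts and turns the commanded pose from where the row before left it, along the tool's axes as they then stand; what a row does not reach is not made up. The controller multiplies each number of a shift by 0.04 m and each number of a turn by 120 degrees. A row lasts 1/10 s, in which the tool goes at most 50 mm and 8.59 degrees, less where a joint would pass 70% of its speed; a pose out of reach is approached as far as the arm can. A call with a number of a shift or a turn outside -1 to 1 is refused whole. A call with a gripper value outside its range is refused whole. "hand" is the gripper's target within -1 to 1 (fully open at 1, half-way at 0, shut at -1), set as the call begins (left out, the last holds). The fingers move at their own pace and stop on an object; "squeeze" is the grip in N (left out, the last holds). Time passes only in rows, so rows that do not move let the fingers close. It gives the time, the measured TCP pose, the force and the opening at its end, in the units of the state.
- env.get_obs(): the state, without advancing time (a new reading comes with each control period).
- env.read_camera(name): name is "scene" or "side" or "wrist"; returns a dict with "frame" (480x640x3 uint8, red, green, blue), "fx", "fy", "cx", "cy" (pixels), "R" (3x3) and "t" (3): a world point X has camera coordinates R X + t. Camera axes: x right, y down, z forward; pixel columns grow to the right and rows downward; lengths in m; the calibration is good to about 2 mm. A picture is of the moment at which its call begins. There is no depth.
- env.sign_off(): hands the job in, once; it reports no verdict.
The state is a dict: "time_s": time; "qpos": joint angles; "joint_velocities": joint speeds; "effort": joint torques, N m; "tool_pos": TCP position; "tool_rot": TCP orientation; "force": force on the tool from outside, world axes, zero at the start; "wrist_torque": the same for the moment, N m; "grip_width": finger opening in m.
Only numpy, scipy, OpenCV 4.12 (cv2) and the standard library are available. Lean on these libraries where they do the work, as an engineer would, in place of code of your own. Each camera call takes 0.05 s, during which the arm holds its last target.

TASK

Clear the spanner off the three caps of the clamp block by hanging its eye over the post of the parking plate, and let it lie there flat. Then, with the fingertips, press firmly down on each of the three bolts in turn, left, middle, right as the robot sees them, to find the loose one, which sinks a few millimetres and stays down. Lift the cap behind the loose bolt by its bar to about half open (45 degrees) and finish while holding it there: do not let go, keep the other two caps shut, and leave everything else on the bench where it is.

Things in the scene. Friction and masses are not known exactly. Their poses are not given: they have to be found in the camera images.
- block: grey clamp block fixed on the bench, 230 (x) by 270 mm (y), deck 50 mm high, on a 250 x 290 x 8 mm foot. Origin on the bench under its centre; x points away from the robot, y to the robot's left. Three bolts in a row at x = -80 mm, 80 mm apart along y; behind each a hinged cap over its lock screw: plate 70 mm deep, 62 wide, from x = 18 to 88 mm, top 75 mm above the bench when shut
- spanner: steel spanner, 204 mm long, 10 mm thick, about 0.2 kg, at first lying across the tops of the three caps, 75 mm above the bench. Origin at the middle of its underside, near the centre of mass; x points along it to the ring end; straight shank 16 mm wide, x = -62 to +62 mm. Ring end 44 mm across with a round 26 mm eye; jaw end 38 mm wide
- spanner_eye (a point): centre of the spanner's eye, at the level of its underside, 85 mm from the spanner's origin along its x
- rack: fixed parking plate, 240 x 70 x 8 mm, with one upright post 12 mm thick (tapered over the last 6 mm) that rises 42 mm above the plate. Origin on the bench under the post; the plate runs along its x axis (pointing roughly away from the robot) from 190 mm before the post to 50 mm beyond it
- post (a point): foot of the post's axis, at the plate's top face, 8 mm above the bench
- bolt_left (a joint): how far the left bolt has sunk, m: 0 at the start, at most 0.005. A tight bolt does not give (under 1 mm at 20 N); the one loose bolt slides about 5 mm down under a push of 2 to 3 N and stays down. Which one is loose changes from run to run and cannot be seen before pressing
- bolt_left_top (a point): centre of the top face of the left bolt as the robot sees it (at +y of the block): steel hex head 22 to 25 mm wide, its top 66 mm above the bench, 16 mm above the deck
- cap_left (a joint): opening angle of the left cap, rad: 0 shut, stop at 1.3; it falls shut when let go (0.22 kg, no spring, about 1 N at the bar lifts it). Hinge axis: along the block's y, at the block's x = 88 mm, 70 mm above the bench
- cap_left_bar (a point): middle of the left cap's lifting bar: round, 8 mm thick, along the block's y, 42 mm clear between its two side rods, 87 mm above the bench when shut, 35 mm clear of the cap plate, above the open deck. It lies 105 mm nearer the robot than the hinge axis and 17 mm above it; opening swings it up and away from the robot. It can turn between the fingers
- bolt_middle (a joint): how far the middle bolt has sunk, m: 0 at the start, at most 0.005. A tight bolt does not give (under 1 mm at 20 N); the one loose bolt slides about 5 mm down under a push of 2 to 3 N and stays down. Which one is loose changes from run to run and cannot be seen before pressing
- bolt_middle_top (a point): centre of the top face of the middle bolt as the robot sees it: steel hex head 22 to 25 mm wide, its top 66 mm above the bench, 16 mm above the deck
- cap_middle (a joint): opening angle of the middle cap, rad: 0 shut, stop at 1.3; it falls shut when let go (0.22 kg, no spring, about 1 N at the bar lifts it). Hinge axis: along the block's y, at the block's x = 88 mm, 70 mm above the bench
- cap_middle_bar (a point): middle of the middle cap's lifting bar: round, 8 mm thick, along the block's y, 42 mm clear between its two side rods, 87 mm above the bench when shut, 35 mm clear of the cap plate, above the open deck. It lies 105 mm nearer the robot than the hinge axis and 17 mm above it; opening swings it up and away from the robot. It can turn between the fingers
- bolt_right (a joint): how far the right bolt has sunk, m: 0 at the start, at most 0.005. A tight bolt does not give (under 1 mm at 20 N); the one loose bolt slides about 5 mm down under a push of 2 to 3 N and stays down. Which one is loose changes from run to run and cannot be seen before pressing
- bolt_right_top (a point): centre of the top face of the right bolt as the robot sees it (at -y of the block): steel hex head 22 to 25 mm wide, its top 66 mm above the bench, 16 mm above the deck
- cap_right (a joint): opening angle of the right cap, rad: 0 shut, stop at 1.3; it falls shut when let go (0.22 kg, no spring, about 1 N at the bar lifts it). Hinge axis: along the block's y, at the block's x = 88 mm, 70 mm above the bench
- cap_right_bar (a point): middle of the right cap's lifting bar: round, 8 mm thick, along the block's y, 42 mm clear between its two side rods, 87 mm above the bench when shut, 35 mm clear of the cap plate, above the open deck. It lies 105 mm nearer the robot than the hinge axis and 17 mm above it; opening swings it up and away from the robot. It can turn between the fingers
- holder_a: bystander: standing tool holder, 62 mm wide, 85 mm high; origin at the centre of its underside
- face_mill: bystander: face mill head, 60 mm wide, 42 mm high; origin at the centre of its underside
- collet_nut: bystander: steel collet nut, 42 mm wide, 18 mm high; origin at the centre of its underside
- washer: bystander: small steel washer, 20 mm wide, 4 mm thick, lying on the clamp block's deck between the left and the middle bolt; origin at the centre of its underside
- sleeve: bystander: steel sleeve, 60 mm wide, 75 mm high; origin at the centre of its underside
- insert_box: bystander: flat grey plastic box, 70 x 50 x 22 mm; origin at the centre of its underside
- stub_arbor: bystander: small steel arbor on a 44 mm foot, 70 mm high; origin at the centre of its underside

How it is judged (in metres and radians):
On the way, in this order (a step that is already met when the one before it is completed fails the run):
1. the spanner lies flat on the parking plate, its eye over the post, let go (horizontal distance between spanner_eye and post below 0.01 m and height (world z) of spanner_eye below 0.02 m and angle between spanner's own z axis and vertical below 0.15 rad and contact force between spanner and the fingers below 0.1 N and linear speed of spanner below 0.03 m/s), for 0.2 s.
2. the fingers press the left bolt with over 2 N (contact force between the fingers and bolt_left above 2 N), for 0.02 s.
3. the fingers press the middle bolt with over 2 N (contact force between the fingers and bolt_middle above 2 N), for 0.02 s.
4. the fingers press the right bolt with over 2 N (contact force between the fingers and bolt_right above 2 N), for 0.02 s.
At the end, for the whole second after the job is handed in: Spanner let go, flat (0.15 rad) on the plate, eye within 10 mm of the post axis; one bolt sunk over 3.5 mm (others under 2.5 mm), its cap held still by the fingers alone (over 0.5 N) at 0.5 to 1.1 rad, the other caps under 0.1 rad (all of step 1 and ((value of joint bolt_left above 0.0035 m and value of joint cap_left between 0.5 and 1.1 rad and velocity of joint cap_left between -0.1 and 0.1 rad/s and contact force between the fingers and cap_left above 0.5 N and contact force between spanner and cap_left below 0.05 N and value of joint each of cap_middle, cap_right below 0.1 rad and value of joint each of bolt_middle, bolt_right below 0.0025 m) or (value of joint bolt_middle above 0.0035 m and value of joint cap_middle between 0.5 and 1.1 rad and velocity of joint cap_middle between -0.1 and 0.1 rad/s and contact force between the fingers and cap_middle above 0.5 N and contact force between spanner and cap_middle below 0.05 N and value of joint each of cap_left, cap_right below 0.1 rad and value of joint each of bolt_left, bolt_right below 0.0025 m) or (value of joint bolt_right above 0.0035 m and value of joint cap_right between 0.5 and 1.1 rad and velocity of joint cap_right between -0.1 and 0.1 rad/s and contact force between the fingers and cap_right above 0.5 N and contact force between spanner and cap_right below 0.05 N and value of joint each of cap_left, cap_middle below 0.1 rad and value of joint each of bolt_left, bolt_middle below 0.0025 m))); the arm keeps its last pose, push and grip.
It fails at once if a cap is opened (over 0.35 rad) although its bolt has not sunk ((value of joint cap_left above 0.35 rad and value of joint bolt_left below 0.003 m) or (value of joint cap_middle above 0.35 rad and value of joint bolt_middle below 0.003 m) or (value of joint cap_right above 0.35 rad and value of joint bolt_right below 0.003 m)).
It fails at once if a bystander is moved by more than 30 mm (distance of any of holder_a, face_mill, collet_nut, washer, sleeve, insert_box, stub_arbor from where it was at the start of the episode above 0.03 m).
It also fails if it takes over 70 s, if anything falls off the work surface, if the arm or the gripper's body presses on something with over 40 N, if the wrist force passes 120 N, or if a joint passes its speed limit or range.

## Working session

There is one attempt and no reset: what is moved stays moved. The work goes in short steps, Python scripts to look and compute and a tool call to move; the robot and the scene stay as the last step left them, time stands still between calls to the robot, and variables do not carry over. Pictures are saved under pics/ and viewed, and the job is handed in when it is done.

Besides the shell and the picture viewer there is one more tool, called after "Call:" as a command line: name --argument value ..., lists and objects as JSON in quotes. drive_tool: Moves the arm, as the interface text tells. Shifts and turns lie within -1 to 1; 1 stands for 0.04 m of shift or 120 degrees of turn. Its arguments: {"type":"object","properties":{"increments":{"type":"array"},"hand":{"type":"number"},"squeeze":{"type":"number"}},"required":["increments"]}

```bash
mkdir -p pics; python3 - <<'E'
from cell import env
import cv2
o=env.get_obs()
for k,v in o.items(): print(k,v)
for n in("scene","side","wrist"):
    c=env.read_camera(n)
    cv2.imwrite(f"pics/{n}0.png",c["frame"][:,:,::-1])
    print(n,c["fx"],c["cx"],c["cy"],c["R"],c["t"])
E
ls
```

```text
time_s 0.0
qpos [ 0.80922606 18.44027419 -4.01586322 83.17412898  1.29503619 78.54052389
 -3.26000807]
joint_velocities [-0.01210452  0.03046628 -0.07729014 -0.06312212 -0.12054017 -0.06843328
  0.01590625]
effort [-2.58547143e-04 -4.91284704e+01 -4.03903294e-01 -3.12526345e+01
 -6.40594075e-02  4.37659642e-02  1.61017233e-04]
tool_pos [ 6.49406075e-01 -6.52377724e-05  1.97054608e-01]
tool_rot [-177.06614616   89.8901745  -177.06532567]
force [-0.07655428  0.33211284  0.03312515]
wrist_torque [-0.042701   -0.02107325  0.02204724]
grip_width 0.08718403115579913
scene 615.0147665074167 316.2842555486909 233.9619095046361 [[ 0.64023221  0.76808081  0.01243335]
 [ 0.56765818 -0.46214151 -0.68131448]
 [-0.51755861  0.44325737 -0.73188523]] [-0.3855574  -0.25278024  1.81473414]
side 615.5143037062059 326.4880402757126 244.2841249509612 [[ 0.92310805 -0.38452349  0.0036342 ]
 [-0.28661662 -0.6943066  -0.66014336]
 [ 0.25636388  0.60834203 -0.75113084]] [-0.54836301  0.20505283  1.35488169]
wrist 384.03847339005137 324.55543012752884 243.21374814651116 [[ 9.99998092e-01 -1.43274799e-04 -1.94800856e-03]
 [ 4.28315923e-04 -9.56948847e-01  2.90256301e-01]
 [-1.90573096e-03 -2.90256582e-01 -9.56946960e-01]] [-0.64933827 -0.03557038  0.39059236]
pics
```

View pics/scene0.png

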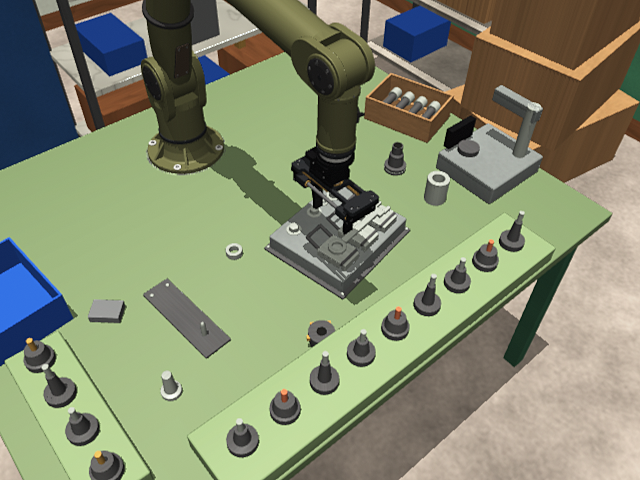

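View pics/side0.png

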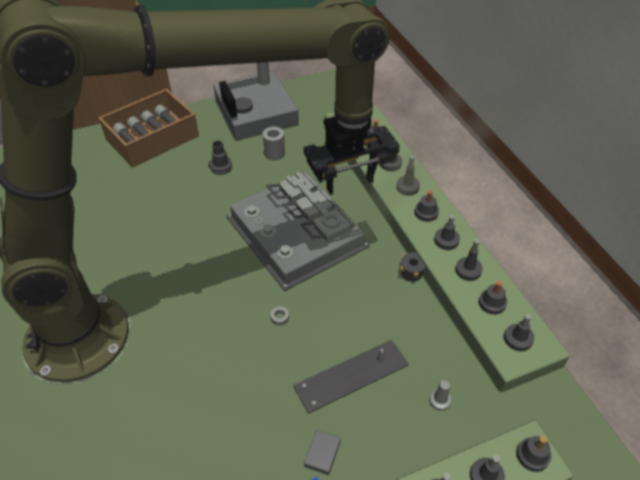

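View pics/wrist0.png

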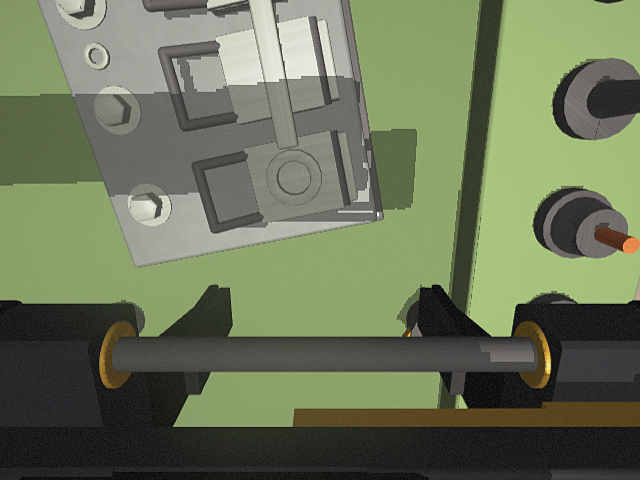

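```bash
cat > h.py <<'E'
from cell import env
import cv2, numpy as np
from scipy.spatial.transform import Rotation as Ro
def toolR(o=None):
    o=o or env.get_obs(); return Ro.from_euler('xyz',o['tool_rot'],degrees=True).as_matrix()
def cam(n,save=None):
    c=env.read_camera(n)
    if save: cv2.imwrite(f"pics/{save}.png",c['frame'][:,:,::-1])
    return c
def ctr(c): return -c['R'].T@c['t']
def ray(c,u,v):
    d=c['R'].T@np.array([(u-c['cx'])/c['fx'],(v-c['cy'])/c['fy'],1]); return ctr(c),d
def onz(c,u,v,z):
    p,d=ray(c,u,v); return p+d*(z-p[2])/d[2]
def proj(c,X):
    X=np.atleast_2d(X); Y=X@c['R'].T+c['t']; return np.c_[c['fx']*Y[:,0]/Y[:,2]+c['cx'],c['fy']*Y[:,1]/Y[:,2]+c['cy']]
def delta(dw,R=None):
    R=toolR() if R is None else R; return np.round(R.T@np.array(dw)/0.04,3)
E
python3 - <<'E'
from h import *
np.set_printoptions(precision=4,suppress=True)
print(toolR())
c=cam('wrist');print(ctr(c))
print('ring',onz(c,293,177,.085),'shank end',onz(c,263,0,.085))
for p in((146,206),(117,109),(80,5)): print('bolt',onz(c,*p,.066))
print('corners foot',onz(c,137,266,.008),onz(c,383,218,.008))
s=cam('side')
for p in((303,390),(314,403),(304,388)): print(onz(s,*p,.008))
print('post foot',onz(s,380,360,.008),'top',onz(s,381,349,.05))
s=cam('scene')
print('post foot',onz(s,206,334,.008),'top',onz(s,204,322,.05))
E
```

```text
[[-0.0014 -0.      1.    ]
 [-0.0001  1.      0.    ]
 [-1.     -0.0001 -0.0014]]
[0.6501 0.0792 0.383 ]
ring [0.6253 0.0422 0.085 ] shank end [0.6078 0.1618 0.085 ]
bolt [0.4999 0.0157 0.066 ]
bolt [0.4876 0.0925 0.066 ]
bolt [0.4719 0.1639 0.066 ]
corners foot [ 0.4544 -0.0593  0.008 ] [ 0.7079 -0.0081  0.008 ]
[ 0.4114 -0.313   0.008 ]
[ 0.4214 -0.3486  0.008 ]
[ 0.4149 -0.3096  0.008 ]
post foot [ 0.5883 -0.3101  0.008 ] top [ 0.5881 -0.3087  0.05  ]
post foot [ 0.5928 -0.3108  0.008 ] top [ 0.5908 -0.3087  0.05  ]
```

Call:
drive_tool --increments '[[[-0.5,0.5,-0.25],[0,0,0]],[[-0.5,0.5,-0.25],[0,0,0]],[[-0.5,0.5,-0.25],[0,0,0]],[[-0.5,0.5,-0.25],[0,0,0]],[[0,0,0],[0,0,0]],[[0,0,0],[0,0,0]]]'

```text
time_s: 0.9
tool_pos: [0.6102, 0.0799, 0.2783]
tool_rot: [-30.6, 89.9, -30.5]
force: [0.7, 0.9, -0.4]
grip_width: 0.0868
```

```bash
python3 -c "
from h import *
cam('wrist','w1')"
```

```text
(no output)
```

View pics/w1.png

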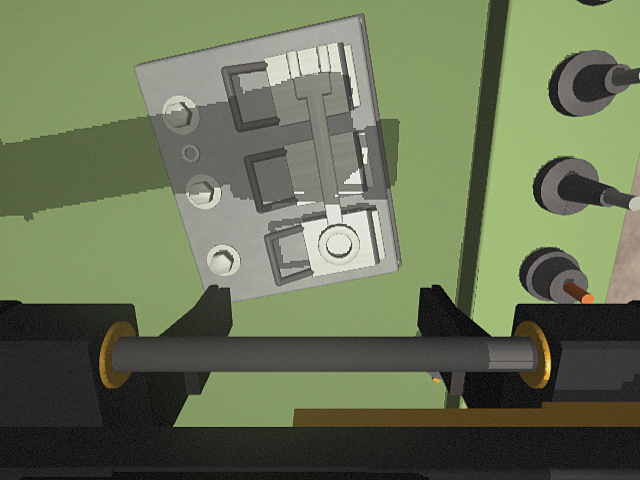

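```bash
python3 - <<'E'
from h import *
im=cv2.imread('pics/w1.png')
cv2.imwrite('pics/w1z.png',cv2.resize(im[0:300,130:410],None,fx=2,fy=2,interpolation=cv2.INTER_CUBIC))
E
```

```text
(no output)
```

View pics/w1z.png

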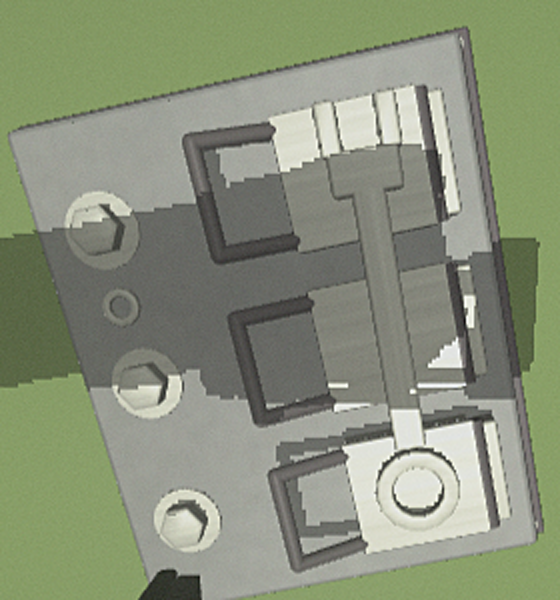

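```bash
python3 - <<'E'
from h import *
np.set_printoptions(precision=4,suppress=True)
c=cam('wrist')
b=np.array([onz(c,*p,.066) for p in((178,114.5),(201,192.5),(221.5,261))]);print(b)
d=b[0]-b[2];print('yaw',np.degrees(np.arctan2(-d[0],d[1])),np.linalg.norm(d),np.linalg.norm(b[0]-b[1]))
ba=np.array([onz(c,*p,.087) for p in((232,98.5),(254,183.5),(273.5,259))]);print(ba,ba-b)
d=ba[0]-ba[2];print('yaw',np.degrees(np.arctan2(-d[0],d[1])),np.linalg.norm(d))
r=onz(c,339,245,.085);print('eye',r)
m=[onz(c,*p,.085) for p in((315,95),(334.5,220))];print(m)
d=m[1]-m[0];print(np.degrees(np.arctan2(d[1],d[0])))
q=onz(c,*np.array([136,66.]),.05),onz(c,362.5,14,.05);print('deck corners',q,np.linalg.norm(q[0]-q[1]))
print(env.get_obs()['tool_pos'],ctr(c))
for n in('side','scene'):
  c=cam(n); cv2.imwrite(f'pics/{n}z.png',cv2.resize(c['frame'][280:420,270:430,::-1] if n=='side' else c['frame'][260:370,120:250,::-1],None,fx=4,fy=4,interpolation=cv2.INTER_CUBIC))
E
```

```text
[[0.4665 0.1694 0.066 ]
 [0.4818 0.0925 0.066 ]
 [0.4971 0.017  0.066 ]]
yaw 11.351209468750604 0.15538720426489505 0.07838107134909081
[[0.5253 0.1827 0.087 ]
 [0.5412 0.1048 0.087 ]
 [0.5572 0.0267 0.087 ]] [[0.0588 0.0133 0.021 ]
 [0.0595 0.0123 0.021 ]
 [0.0601 0.0096 0.021 ]]
yaw 11.551308051002762 0.15923273918838743
eye [0.625  0.0412 0.085 ]
[array([0.6015, 0.1857, 0.085 ]), array([0.6202, 0.0676, 0.085 ])]
-81.00076003324793
deck corners (array([0.4244, 0.2152, 0.05  ]), array([0.6464, 0.2603, 0.05  ])) 0.2265393754782487
[0.6099 0.0782 0.2768] [0.6106 0.1582 0.4629]
```

View pics/sidez.png

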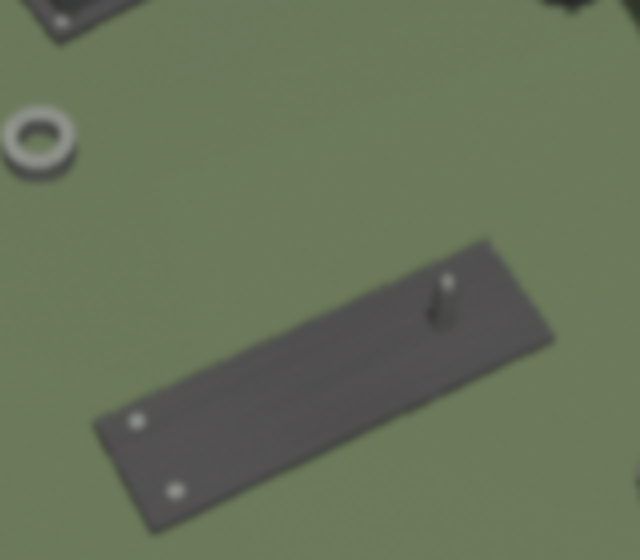

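View pics/scenez.png

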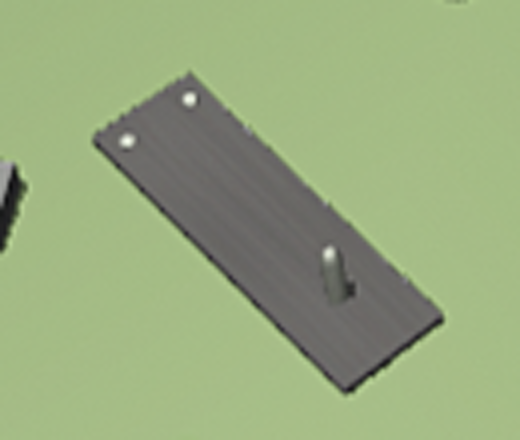

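```bash
python3 - <<'E'
from h import *
np.set_printoptions(precision=4,suppress=True)
s=cam('side');e=cam('scene')
P=cv2.triangulatePoints(s['fx']*0+np.diag([s['fx'],s['fy'],1])@np.c_[s['R'],s['t']]+np.outer([s['cx'],s['cy'],0],np.r_[s['R'][2],s['t'][2]]),
 np.diag([e['fx'],e['fy'],1])@np.c_[e['R'],e['t']]+np.outer([e['cx'],e['cy'],0],np.r_[e['R'][2],e['t'][2]]),np.array([[382.],[350.5]]),np.array([[202.5],[323.25]]))
print('post top tri',(P[:3]/P[3]).T)
print(onz(s,382,350.5,.05),onz(e,202.5,323.25,.05))
qs=np.array([onz(s,270+x/4,280+y/4,.008) for x,y in((97,424),(155,530),(552,338),(487,241))])
qe=np.array([onz(e,120+x/4,260+y/4,.008) for x,y in((95,138),(192,74),(443,318),(346,388))])
for q in (qs,qe):
  print(q)
  print([np.linalg.norm(q[i]-q[(i+1)%4]) for i in range(4)])
d1=qs[2]-qs[1]+qs[3]-qs[0]; d2=qe[2]-qe[1]+qe[3]-qe[0]
for q,d in((qs,d1),(qe,d2)):
  d=d/np.linalg.norm(d); print('yaw',np.degrees(np.arctan2(d[1],d[0])),'post',q.mean(0)+.07*d)
for n,p in(('nut',(280,315)),('stub',(441,400)),('box',(323,452)),('mill',(412,266)),('sleeve',(273,155)),('holder',(221,165))): print(n,onz(s,*p,.0))
o=env.get_obs();print(o['qpos'],o['tool_pos'])
E
```

```text
post top tri [[ 0.5894 -0.3118  0.0472]]
[ 0.5884 -0.3127  0.05  ] [ 0.5915 -0.313   0.05  ]
[[ 0.398  -0.2976  0.008 ]
 [ 0.4041 -0.3637  0.008 ]
 [ 0.6384 -0.3426  0.008 ]
 [ 0.6336 -0.2755  0.008 ]]
[np.float64(0.06633596883777389), np.float64(0.23524112052223164), np.float64(0.06726452628818828), np.float64(0.23662437248775336)]
[[ 0.4083 -0.3632  0.008 ]
 [ 0.4023 -0.2949  0.008 ]
 [ 0.6395 -0.2766  0.008 ]
 [ 0.6432 -0.3421  0.008 ]]
[np.float64(0.06853553039177512), np.float64(0.23784058379718812), np.float64(0.06558882158700464), np.float64(0.23580135094335347)]
yaw 5.249230322700298 post [ 0.5882 -0.3135  0.008 ]
yaw 4.7827674961036895 post [ 0.5931 -0.3134  0.008 ]
nut [ 0.4323 -0.1141  0.    ]
stub [ 0.6653 -0.438   0.    ]
box [ 0.4008 -0.4465  0.    ]
mill [ 0.7766 -0.1011  0.    ]
sleeve [0.6012 0.4152 0.    ]
holder [0.4516 0.4303 0.    ]
[ -4.4334  12.976   -6.5756  81.0124   1.4899  86.1912 -11.0392] [0.61   0.0788 0.2771]
```

Call:
drive_tool --increments '[[[0.3,0.3,0],[-0.0375,0,0]],[[0.3,0.3,0],[-0.0375,0,0]],[[0,0,0],[0,0,0]],[[0,0,0],[0,0,0]]]'

```text
time_s: 1.6
tool_pos: [0.6091, 0.1032, 0.2539]
tool_rot: [-143.6, 89.9, -134.7]
force: [1.0, 0.0, 0.7]
grip_width: 0.0869
```

```bash
python3 -c "
from h import *
cam('wrist','w2')
o=env.get_obs();R=toolR();print(o['tool_pos'],np.round(R,3),o['qpos'])
print(delta(np.array([.6117,.1252,.0775])-o['tool_pos']))"
```

```text
[0.60942233 0.10280972 0.25447606] [[ 0.    -0.154  0.988]
 [-0.001  0.988  0.154]
 [-1.    -0.001  0.   ]] [-5.25473077 13.59025485 -8.27678918 82.84684305  1.99456694 83.69128876
 -4.67360056]
[4.424 0.548 0.141]
```

View pics/w2.png

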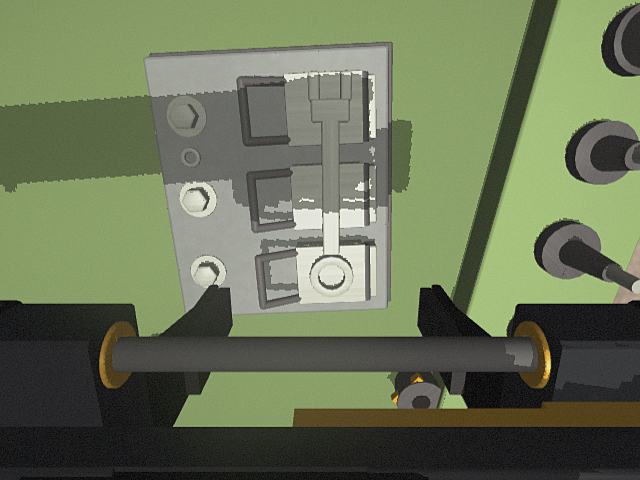

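Call:
drive_tool --increments '[[[0.6,0.137,0.035],[0,0,0]],[[0.7,0.137,0.035],[0,0,0]],[[0.7,0.137,0.035],[0,0,0]],[[0.7,0.137,0.035],[0,0,0]],[[0.7,0,0],[0,0,0]],[[0.4,0,0],[0,0,0]],[[0,0,0],[0,0,0]],[[0,0,0],[0,0,0]],[[0,0,0],[0,0,0]]]' --hand -0.26 --squeeze 30

```text
time_s: 2.55
tool_pos: [0.6127, 0.1264, 0.1043]
tool_rot: [0.2, 89.8, 9.1]
force: [-1.1, 0.8, 0.3]
grip_width: 0.0335
```

```bash
python3 -c "
from h import *
cam('wrist','w3');cam('side','s3')
o=env.get_obs();R=toolR();print(o['tool_pos'],o['grip_width'])
print(delta(np.array([.6117,.1252,.0775])-o['tool_pos']))"
```

```text
[0.61237923 0.12656003 0.10399186] 0.03219326069720387
[ 0.662 -0.031 -0.024]
```

View pics/w3.png

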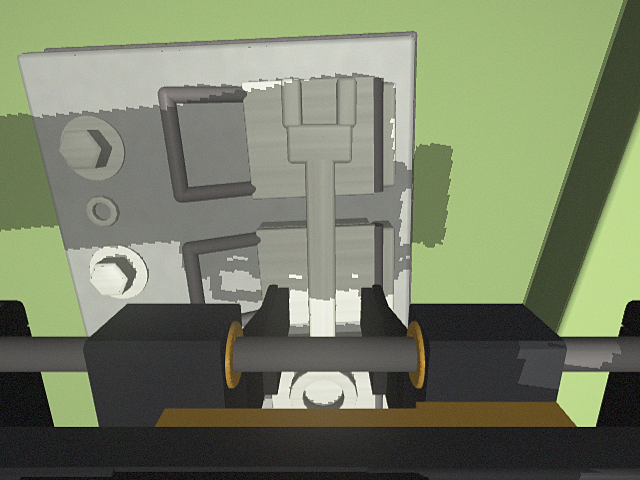

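Call:
drive_tool --increments '[[[0.3,-0.03,-0.02],[0,0,0]],[[0.25,0,0],[0,0,0]],[[0.1,0,0],[0,0,0]],[[0,0,0],[0,0,0]],[[0,0,0],[0,0,0]]]'

```text
time_s: 3.15
tool_pos: [0.6105, 0.1252, 0.0759]
tool_rot: [-171.5, 90.0, -162.5]
force: [-0.4, -0.2, 0.0]
grip_width: 0.0324
```

Call:
drive_tool --increments '[[[0,0,0],[0,0,0]],[[0,0,0],[0,0,0]],[[0,0,0],[0,0,0]],[[0,0,0],[0,0,0]],[[0,0,0],[0,0,0]]]' --hand -1 --squeeze 40

```text
time_s: 3.65
tool_pos: [0.6107, 0.1251, 0.0763]
tool_rot: [-12.1, 90.0, -3.1]
force: [0.2, -0.1, -0.6]
grip_width: 0.0027
```

```bash
python3 -c "
from h import *
cam('wrist','w4');cam('side','s4')
o=env.get_obs();print(o['tool_pos'],o['grip_width'])
c=cam('scene');cv2.imwrite('pics/sc4.png',cv2.resize(c['frame'][150:310,240:430,::-1],None,fx=4,fy=4)[:600])"
```

```text
[0.61059745 0.12513434 0.07622493] 0.0010848628357502906
```

View pics/w4.png

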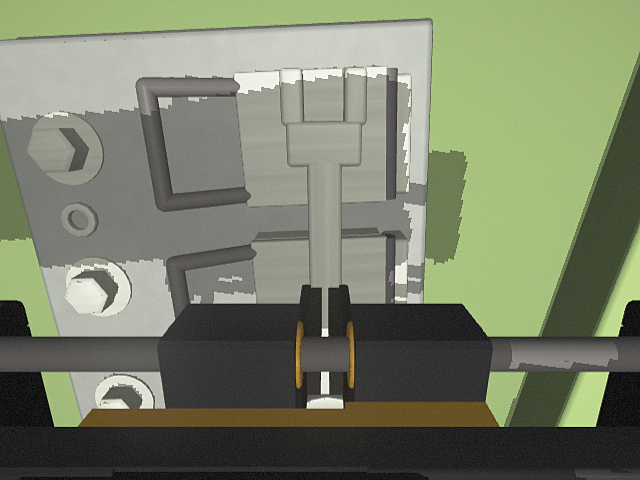

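View pics/sc4.png

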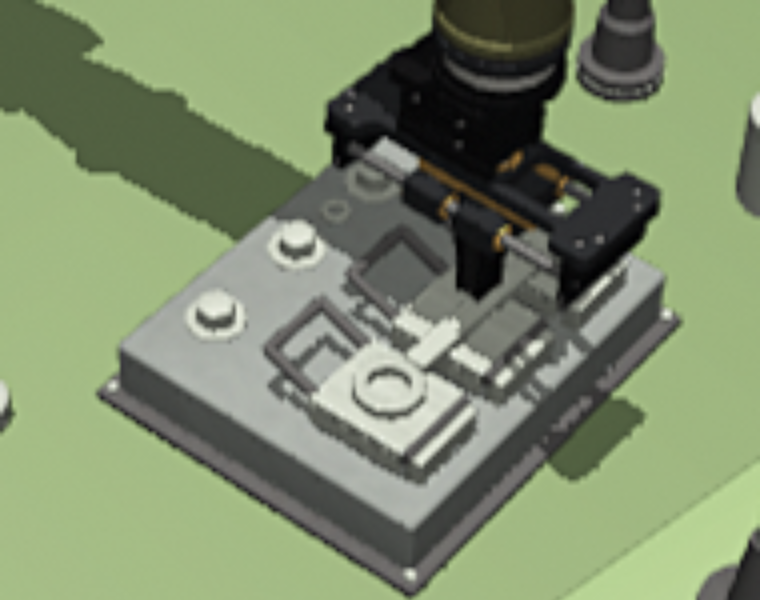

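```bash
python3 -c "
from h import *
c=cam('side');cv2.imwrite('pics/s5.png',cv2.resize(c['frame'][90:230,230:400,::-1],None,fx=4,fy=4,interpolation=cv2.INTER_CUBIC))
np.set_printoptions(precision=1,suppress=True)
o=env.get_obs();R=toolR();p=o['tool_pos'];print(p,o['force'],o['grip_width'])
for n in('side','scene','wrist'):
  c=cam(n);print(n,proj(c,[p,p-R[:,0]*.019,p+R[:,1]*.0095,p-R[:,1]*.0095,[.6117,.1252,.085]]))
  if n=='wrist': cv2.imwrite('pics/w5.png',cv2.resize(c['frame'][230:430,220:430,::-1],None,fx=3,fy=3,interpolation=cv2.INTER_CUBIC))
"
```

```text
[0.6 0.1 0.1] [ 0.  -0.2 -0.1] 0.0002450466951976686
side [[313.4 201.2]
 [313.3 195.7]
 [311.4 198.9]
 [315.4 203.5]
 [313.8 198.5]]
scene [[358.3 227.4]
 [358.8 222. ]
 [360.7 225.3]
 [355.9 229.5]
 [358.9 225.2]]
wrist [[324.2 285.2]
 [324.2 301. ]
 [324.2 268.2]
 [324.2 301.8]
 [326.4 292.4]]
```

View pics/s5.png

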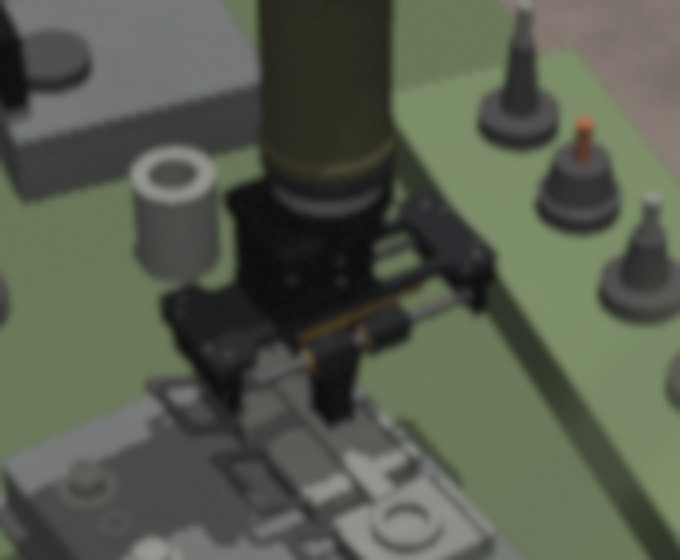

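View pics/w5.png

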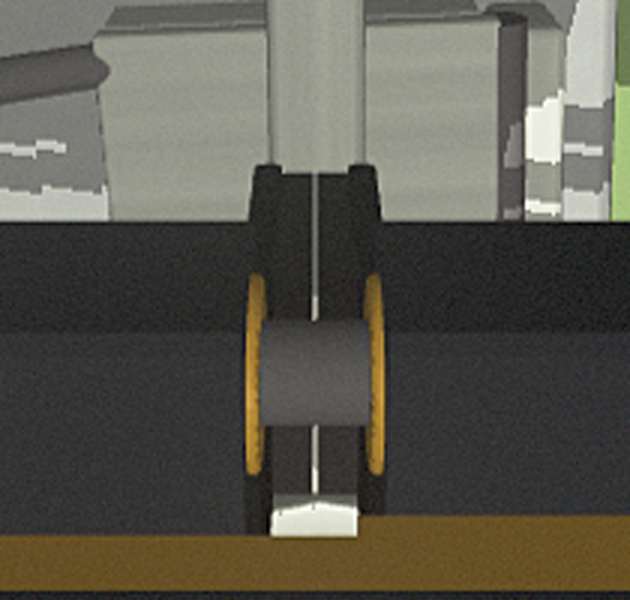

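Call:
drive_tool --increments '[[[0,0,0],[0,0,0]],[[0,0,0],[0,0,0]],[[0,0,0],[0,0,0]],[[0,0,0],[0,0,0]]]' --hand -0.26

```text
time_s: 4.4
tool_pos: [0.6106, 0.1252, 0.0762]
tool_rot: [-47.5, 90.0, -38.5]
force: [-0.7, 0.4, 0.8]
grip_width: 0.0248
```

Call:
drive_tool --increments '[[[0.06,0,0.02],[0,0,0]],[[0.06,0,0],[0,0,0]],[[0.06,0,0],[0,0,0]],[[0.06,0,0],[0,0,0]],[[0,0,0],[0,0,0]]]'

```text
time_s: 4.9
tool_pos: [0.611, 0.1252, 0.066]
tool_rot: [-172.5, 89.9, -163.5]
force: [0.4, 0.6, -0.2]
grip_width: 0.0322
```

```bash
python3 -c "
from h import *
cam('wrist','w6')
c=cam('side');cv2.imwrite('pics/s6.png',cv2.resize(c['frame'][90:230,230:400,::-1],None,fx=4,fy=4,interpolation=cv2.INTER_CUBIC))
o=env.get_obs();print(o['tool_pos'],o['force'],o['grip_width'])
"
```

```text
[0.61130421 0.1252663  0.06642877] [ 0.53141257 -0.6232536  -0.80588928] 0.03212282295524973
```

View pics/w6.png

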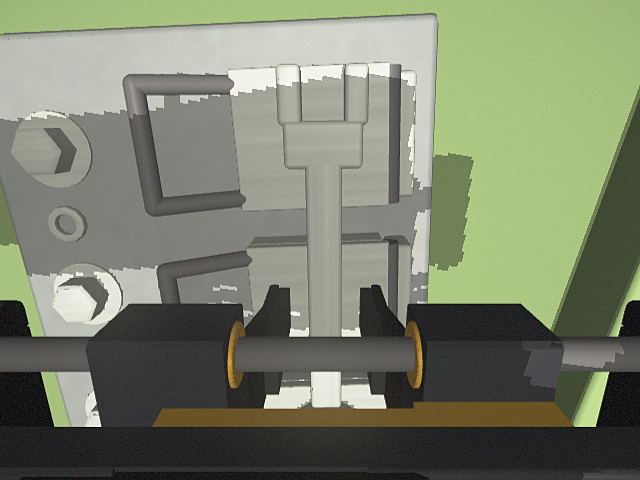

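View pics/s6.png

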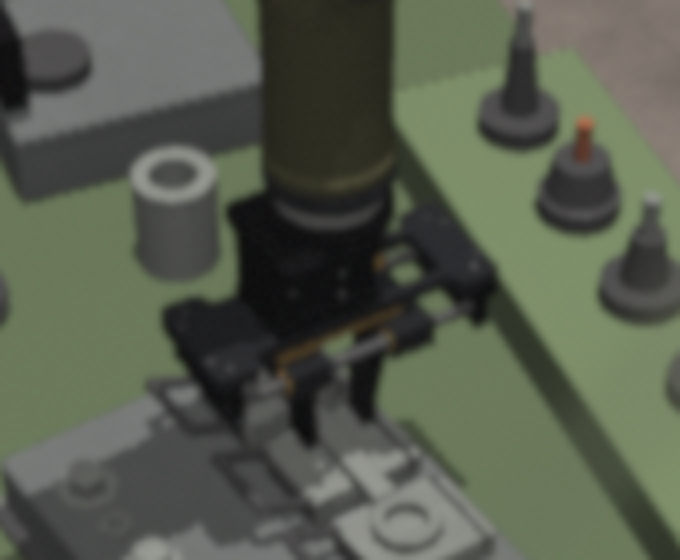

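Call:
drive_tool --increments '[[[0.05,0,0],[0,0,0]],[[0.05,0,0],[0,0,0]],[[0.05,0,0],[0,0,0]],[[0,0,0],[0,0,0]]]'

```text
time_s: 5.4
tool_pos: [0.6111, 0.1252, 0.0601]
tool_rot: [-172.3, 90.0, -163.3]
force: [0.1, 0.6, 0.4]
grip_width: 0.0323
```

Call:
drive_tool --increments '[[[0.05,0,0],[0,0,0]],[[0,0,0],[0,0,0]]]'

```text
time_s: 5.6
tool_pos: [0.6112, 0.1252, 0.0583]
tool_rot: [-167.1, 90.0, -158.1]
force: [0.1, -0.4, -0.4]
grip_width: 0.0324
```

Call:
drive_tool --increments '[[[0.05,0,0],[0,0,0]],[[0,0,0],[0,0,0]]]'

```text
time_s: 5.8
tool_pos: [0.6112, 0.1252, 0.0563]
tool_rot: [-166.8, 90.0, -157.8]
force: [-0.2, 0.4, -0.7]
grip_width: 0.0319
```

Call:
drive_tool --increments '[[[0,0,0],[0,0,0]],[[0,0,0],[0,0,0]],[[0,0,0],[0,0,0]],[[0,0,0],[0,0,0]],[[0,0,0],[0,0,0]]]' --hand -1 --squeeze 40

```text
time_s: 6.3
tool_pos: [0.6114, 0.1253, 0.0566]
tool_rot: [-26.7, 90.0, -17.7]
force: [-1.0, 0.4, 0.6]
grip_width: 0.015
```

Call:
drive_tool --increments '[[[-0.2,0,0],[0,0,0]],[[-0.4,0,0],[0,0,0]],[[-0.6,0,0],[0,0,0]],[[-0.6,0,0],[0,0,0]],[[-0.6,0,0],[0,0,0]],[[-0.3,0,0],[0,0,0]],[[0,0,0],[0,0,0]]]'

```text
time_s: 7.0
tool_pos: [0.6129, 0.1257, 0.1675]
tool_rot: [2.8, 89.7, 11.8]
force: [0.4, -0.2, -2.1]
grip_width: 0.015
```

```bash
python3 -c "
from h import *
cam('wrist','w7')
o=env.get_obs();print(o['tool_pos'],o['force'],o['grip_width'],o['qpos'])
"
```

```text
[0.61182306 0.12537352 0.16550824] [-0.60139948 -0.40920845 -2.50503152] 0.015004912319891551 [-6.60684942 16.4579371  -9.02913322 89.47680842  2.65932652 74.16889818
 -6.99548714]
```

View pics/w7.png

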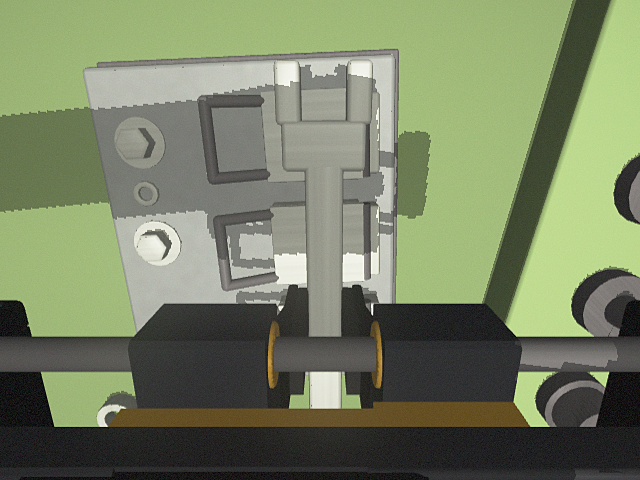

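Call:
drive_tool --increments '[[[0,-0.5,0],[-0.07,0,0]],[[0,-0.5,0],[-0.07,0,0]],[[0,-0.5,0],[-0.07,0,0]],[[0,-0.5,0],[-0.07,0,0]],[[0,0,0],[-0.07,0,0]],[[0,0,0],[-0.07,0,0]],[[0,0,0],[-0.07,0,0]],[[0,0,0],[-0.07,0,0]],[[0,0,0],[-0.07,0,0]],[[0,0,0],[-0.07,0,0]]]'

```text
time_s: 8.05
tool_pos: [0.6392, 0.0517, 0.1624]
tool_rot: [91.2, 89.8, -175.4]
force: [0.3, -0.3, -2.8]
grip_width: 0.0147
```

```bash
python3 -c "
from h import *
np.set_printoptions(precision=4,suppress=True)
o=env.get_obs();p=o['tool_pos'];R=toolR();print(p,R,o['force'],o['grip_width'],o['qpos'])
c=cam('wrist','w8')
for v in (62,171): print(R.T@(onz(c,324,v,p[2]+.029)-p))
print('yaw z',np.degrees(np.arctan2(R[1,2],R[0,2])))
print(delta(np.array([.5053,-.3194,p[2]])-p))
"
```

```text
[0.6392 0.0517 0.1624] [[-0.0035 -0.9983 -0.0585]
 [-0.0003 -0.0585  0.9983]
 [-1.      0.0035 -0.0001]] [ 0.2716 -0.3003 -2.7841] 0.014698506513056516 [  7.0202  19.4957 -17.7029  86.5745   6.0104  75.0667  82.0507]
[-0.0286  0.1027 -0.0007]
[-0.0288  0.0624 -0.0008]
yaw z 93.35120810565981
[ 0.014  3.933 -9.045]
```

View pics/w8.png

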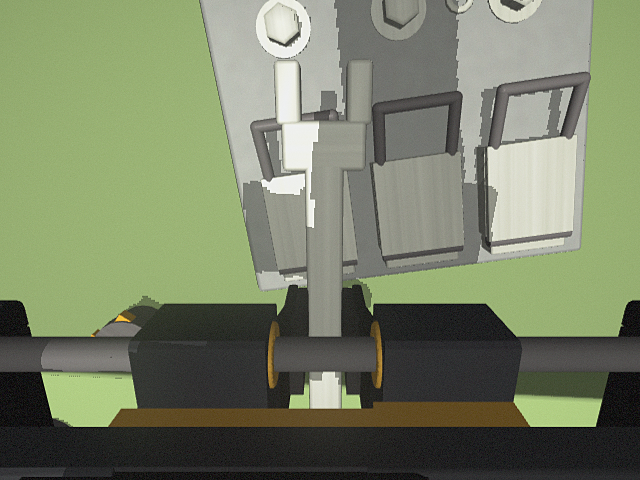

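Call:
drive_tool --increments '[[[0,0.2,-0.5],[-0.014,0,0]],[[0,0.4,-0.9],[0,0,0]],[[0,0.4,-0.95],[0,0,0]],[[0,0.4,-0.95],[0,0,0]],[[0,0.4,-0.95],[0,0,0]],[[0,0.4,-0.95],[0,0,0]],[[0,0.4,-0.95],[0,0,0]],[[0,0.4,-0.95],[0,0,0]],[[0,0.4,-0.95],[0,0,0]],[[0,0.3,-0.7],[0,0,0]]]'

```text
time_s: 9.1
tool_pos: [0.5184, -0.3118, 0.1631]
tool_rot: [88.4, 89.9, -177.3]
force: [-0.9, -0.3, -2.3]
grip_width: 0.0152
```

Call:
drive_tool --increments '[[[0,0.1,-0.1],[0,0,0]],[[0,0,0],[0,0,0]],[[0,0,0],[0,0,0]]]'

```text
time_s: 9.4
tool_pos: [0.5176, -0.3112, 0.1638]
tool_rot: [12.5, 89.9, 107.2]
force: [-0.4, -0.5, -2.2]
grip_width: 0.0148
```

```bash
cat > look.py <<'E'
from h import *
import sys
np.set_printoptions(precision=4,suppress=True)
k=sys.argv[1]
o=env.get_obs();p=o['tool_pos'];R=toolR();print(p,o['force'],o['grip_width'],o['qpos'])
print('yaw z',np.degrees(np.arctan2(R[1,2],R[0,2])))
eye=p-R[:,1]*.085-R[:,0]*.0185; print('eye',eye)
c=cam('wrist','w'+k)
s=cam('side');e=cam('scene')
a=cv2.resize(s['frame'][280:430,270:430,::-1],(400,375),interpolation=cv2.INTER_CUBIC)
b=cv2.resize(e['frame'][240:390,110:270,::-1],(400,375),interpolation=cv2.INTER_CUBIC)
cv2.imwrite('pics/ss'+k+'.png',np.hstack([a,b]))
E
python3 look.py 9
```

```text
[ 0.5176 -0.3112  0.1638] [-0.3554 -0.4885 -2.2377] 0.014817237810794278 [ 33.5671  14.088   -5.9205  92.5354   1.4172  73.5332 122.1313]
yaw z 94.71157427403396
eye [ 0.6023 -0.3043  0.1822]
```

View pics/w9.png

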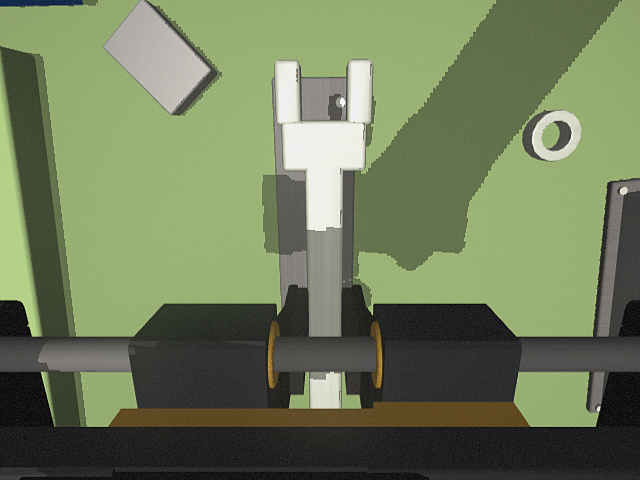

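View pics/ss9.png

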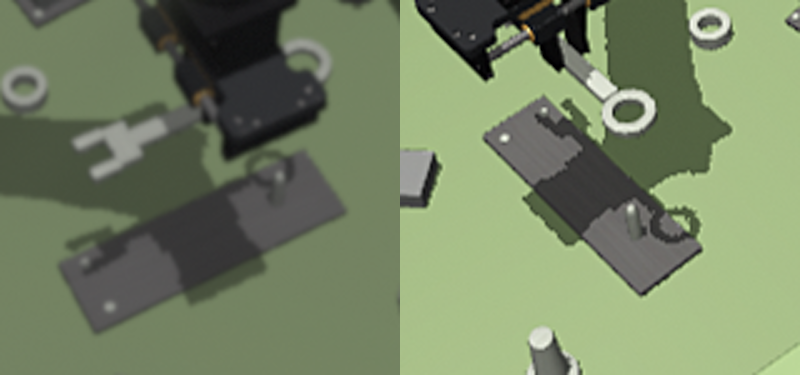

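Call:
drive_tool --increments '[[[0.4,0.16,-0.09],[0,0,0]],[[0.6,0.16,-0.09],[0,0,0]],[[0.6,0,0],[0,0,0]],[[0.6,0,0],[0,0,0]],[[0.4,0,0],[0,0,0]],[[0.2,0,0],[0,0,0]],[[0,0,0],[0,0,0]],[[0,0,0],[0,0,0]],[[0,0,0],[0,0,0]]]'

```text
time_s: 10.45
tool_pos: [0.5061, -0.3217, 0.054]
tool_rot: [-124.5, 89.9, -29.8]
force: [0.2, 0.9, -2.4]
grip_width: 0.0151
```

```bash
python3 look.py 10
```

```text
[ 0.5061 -0.3217  0.054 ] [ 0.1505  0.894  -2.4185] 0.015054293211481256 [ 34.4549  18.6176  -5.3955 100.0536   1.963   61.2778 123.0987]
yaw z 94.69772718430822
eye [ 0.5908 -0.3147  0.0726]
```

View pics/ss10.png

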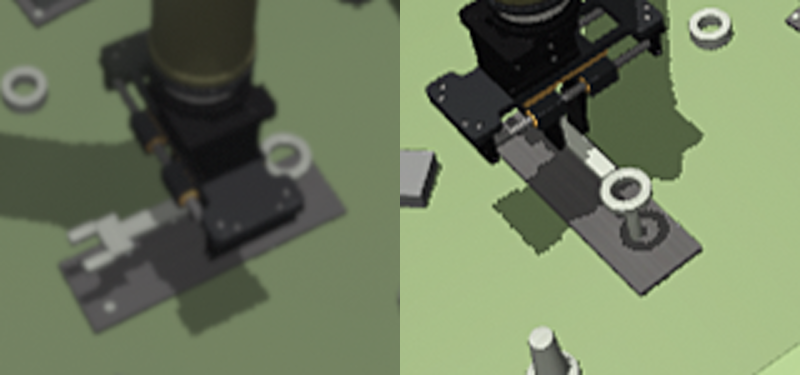

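```bash
python3 - <<'E'
from h import *
np.set_printoptions(precision=4,suppress=True)
s=cam('side');e=cam('scene')
m=cv2.inRange(e['frame'][290:340,175:230],(150,150,140),(255,255,255))
n,l,st,ce=cv2.connectedComponentsWithStats(m);print(st,ce)
cv2.imwrite('pics/z11.png',np.hstack([cv2.resize(e['frame'][290:350,175:235,::-1],(400,400),interpolation=cv2.INTER_CUBIC),cv2.resize(s['frame'][320:380,350:410,::-1],(400,400),interpolation=cv2.INTER_CUBIC)]))
for z in(.0775,.0825):print(onz(e,200.4,315.2,z),onz(s,384.4,342.8,z))
E
```

```text
[[   0    0   55   50 2419]
 [  54    0    1    1    1]
 [   9    7   46   27  293]
 [  37   26   18   20   21]
 [   0   42   10    8   16]] [[27.2956 24.6676]
 [54.      0.    ]
 [24.5119 21.3038]
 [44.2857 35.5714]
 [ 3.5    44.6875]]
[ 0.5894 -0.313   0.0775] [ 0.5917 -0.3127  0.0775]
[ 0.5928 -0.3144  0.0825] [ 0.59   -0.3154  0.0825]
```

View pics/z11.png

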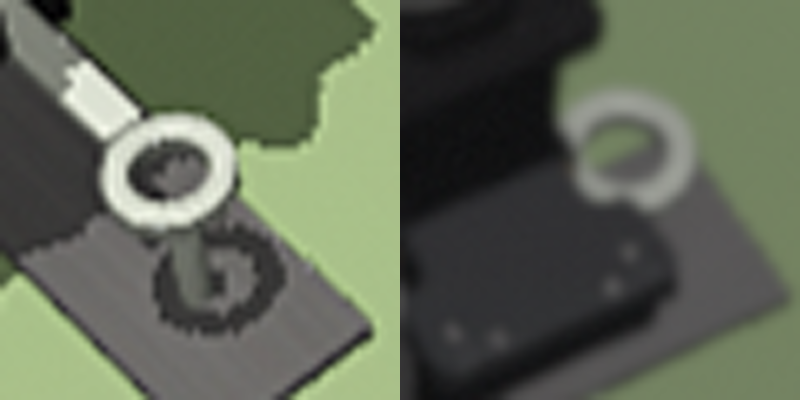

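Call:
drive_tool --increments '[[[0.2,0.02,0.04],[0,0,0]],[[0.3,0,0],[0,0,0]],[[0.3,0,0],[0,0,0]],[[0.3,0,0],[0,0,0]],[[0.25,0,0],[0,0,0]],[[0.1,0,0],[0,0,0]],[[0,0,0],[0,0,0]],[[0,0,0],[0,0,0]]]'

```text
time_s: 11.5
tool_pos: [0.5045, -0.32, -0.0052]
tool_rot: [-123.2, 90.0, -28.6]
force: [-0.7, -1.0, -2.7]
grip_width: 0.015
```

```bash
python3 look.py 12
```

```text
[ 0.5045 -0.32   -0.0052] [-0.7364 -0.9887 -2.7086] 0.014997871507113927 [ 34.2786  22.3454  -5.2899 102.7091   2.4512  55.0191 122.6592]
yaw z 94.67986419733325
eye [ 0.5892 -0.3131  0.0134]
```

View pics/ss12.png

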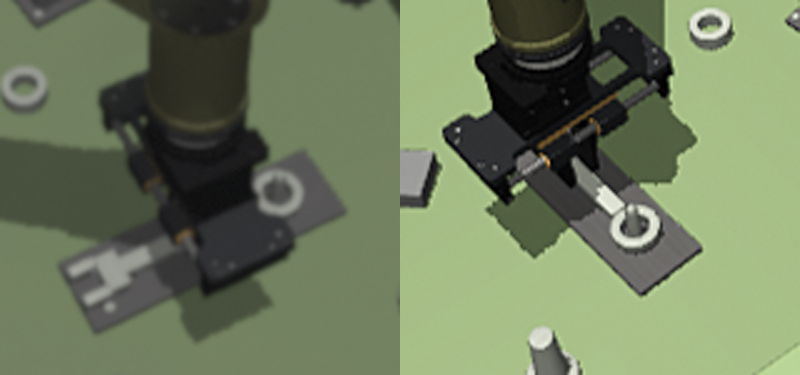

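Call:
drive_tool --increments '[[[0.05,0,0],[0,0,0]],[[0.03,0,0],[0,0,0]],[[0,0,0],[0,0,0]]]'

```text
time_s: 11.95
tool_pos: [0.504, -0.3197, -0.0088]
tool_rot: [52.5, 90.0, 147.2]
force: [-0.5, -0.0, -2.1]
grip_width: 0.0151
```

Call:
drive_tool --increments '[[[0.025,0,0],[0,0,0]],[[0,0,0],[0,0,0]]]'

```text
time_s: 12.15
tool_pos: [0.504, -0.3198, -0.0098]
tool_rot: [49.4, 90.0, 144.1]
force: [-0.6, -0.7, -2.6]
grip_width: 0.0147
```

Call:
drive_tool --increments '[[[0.025,0,0],[0,0,0]],[[0,0,0],[0,0,0]]]'

```text
time_s: 12.35
tool_pos: [0.5042, -0.3199, -0.0103]
tool_rot: [-132.0, 90.0, -37.3]
force: [-0.2, -0.1, 0.1]
grip_width: 0.0152
```

Call:
drive_tool --increments '[[[0,0,0],[0,0,0]],[[0,0,0],[0,0,0]],[[0,0,0],[0,0,0]],[[0,0,0],[0,0,0]]]' --hand -0.2

```text
time_s: 12.75
tool_pos: [0.5043, -0.3199, -0.0105]
tool_rot: [-121.5, 90.0, -26.9]
force: [0.2, -0.8, 0.1]
grip_width: 0.0331
```

Call:
drive_tool --increments '[[[-0.2,0,0],[0,0,0]],[[-0.5,0,0],[0,0,0]],[[-0.7,0,0],[0,0,0]],[[-0.8,0,0],[0,0,0]],[[-0.8,0,0],[0,0,0]],[[-0.8,0,0],[0,0,0]],[[-0.2,0,0],[0,0,0]],[[0,0,0],[0,0,0]]]'

```text
time_s: 13.55
tool_pos: [0.5052, -0.3204, 0.1515]
tool_rot: [-126.2, 89.8, -31.5]
force: [0.0, 0.1, -0.6]
grip_width: 0.035
```

```bash
python3 look.py 13
```

```text
[ 0.5052 -0.3204  0.1515] [ 0.0243  0.0966 -0.5652] 0.03500266915601393 [ 34.5295  13.5957  -5.4743  94.5632   1.3632  71.6777 123.467 ]
yaw z 94.68259259740037
eye [ 0.5898 -0.3134  0.1703]
```

View pics/ss13.png

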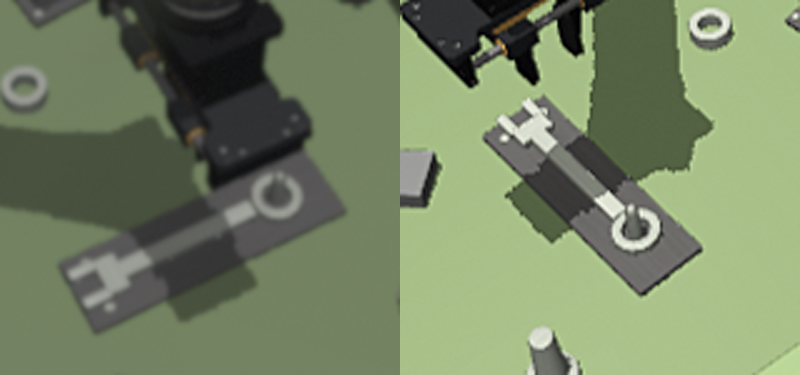

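View pics/w13.png

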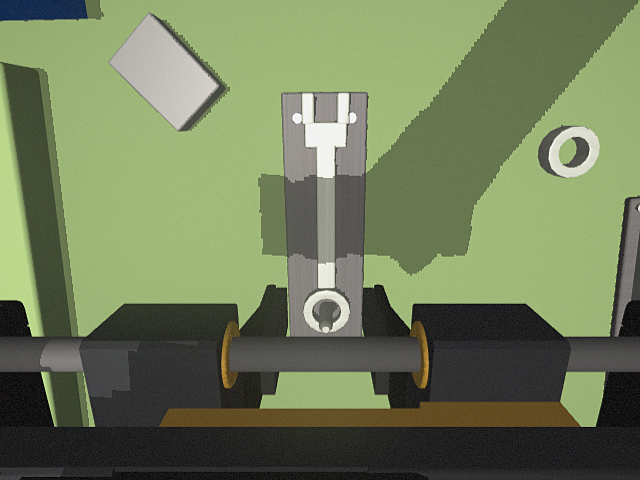

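```bash
python3 - <<'E'
from h import *
np.set_printoptions(precision=4,suppress=True)
c=cam('wrist')
print('eye',onz(c,326,311,.018),'post top',onz(c,326,329.5,.05))
f=c['frame'][270:350,280:370,::-1];cv2.imwrite('pics/z14.png',cv2.resize(f,None,fx=6,fy=6,interpolation=cv2.INTER_CUBIC))
E
```

```text
eye [ 0.5825 -0.3119  0.018 ] post top [ 0.5833 -0.312   0.05  ]
```

View pics/z14.png

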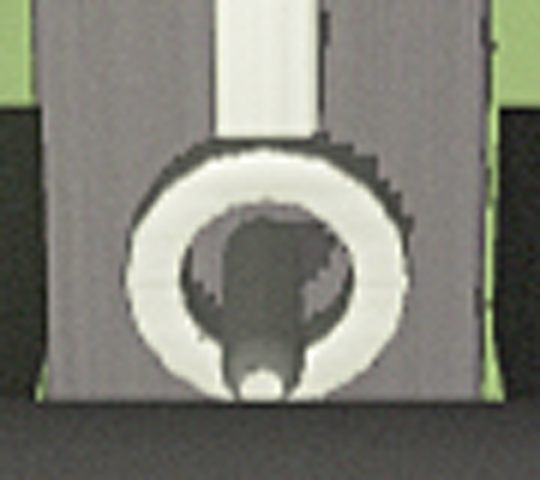

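Call:
drive_tool --increments '[[[0,0,0.4],[0,0,0]],[[0,0,0.8],[0,0,0]],[[0,0,0.95],[0,0,0]],[[0,0,0.95],[0,0,0]],[[0,0,0.95],[0,0,0]],[[0,0,0.95],[0,0,0]],[[0,0,0.95],[0,0,0]],[[0,0,0.95],[0,0,0]],[[0,0,0.95],[0,0,0]],[[0,0,0.6],[0,0,0]]]' --hand -1

```text
time_s: 14.75
tool_pos: [0.4748, 0.0214, 0.1487]
tool_rot: [59.6, 89.9, 154.5]
force: [1.1, -0.5, 0.0]
grip_width: 0.0004
```

Call:
drive_tool --increments '[[[0,0,0],[0.0693,0,0]],[[0,0,0],[0.0693,0,0]],[[0,0,0],[0.0693,0,0]],[[0,0,0],[0.0693,0,0]],[[0,0,0],[0.0693,0,0]],[[0,0,0],[0.0693,0,0]],[[0,0,0],[0.0693,0,0]],[[0,0,0],[0.0693,0,0]],[[0,0,0],[0.0693,0,0]],[[0,0,0],[0.0693,0,0]]]'

```text
time_s: 15.75
tool_pos: [0.4752, 0.0181, 0.1484]
tool_rot: [168.1, 89.9, 179.3]
force: [-0.1, -0.1, -0.5]
grip_width: 0.0006
```

```bash
python3 look.py 15
```

```text
[0.4752 0.0181 0.1484] [-0.0794 -0.0951 -0.4856] 0.0005654410815141575 [ 16.1912  -0.0959 -21.4159 110.1229  -0.0487  70.0702   6.0342]
yaw z 11.242163121222394
eye [ 0.4918 -0.0652  0.1669]
```

View pics/w15.png

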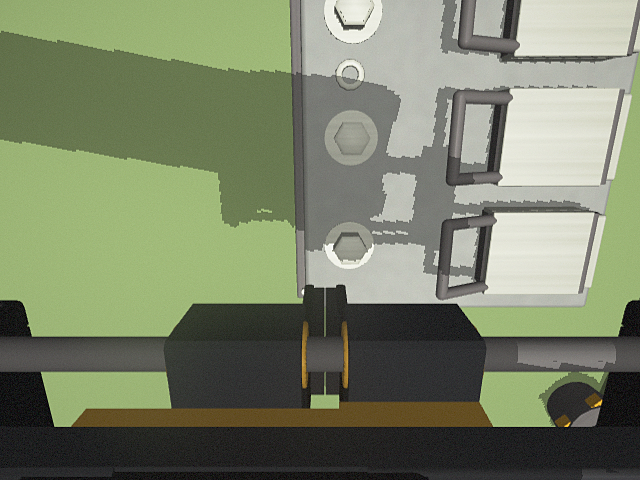

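```bash
python3 - <<'E'
from h import *
np.set_printoptions(precision=4,suppress=True)
c=cam('wrist');o=env.get_obs();p=o['tool_pos'];R=toolR()
b=[onz(c,*q,.066) for q in((355,9),(351,137),(350,244.5))]
for x in b: print(x,(R.T@(x-p))/.04)
d=b[0]-b[2];print(np.linalg.norm(d)/2,np.degrees(np.arctan2(-d[0],d[1])))
ba=[onz(c,*q,.087) for q in((463,20),(454.5,138),(445,257))]
for x in ba: print(x)
print(np.array(ba)-b)
for T in ([.4659,.1714],[.4815,.0925],[.4977,.0146]): print(T,R.T@(np.r_[T,p[2]]-p)/.04)
E
```

```text
[0.4637 0.1673 0.066 ] [2.0708 3.7222 0.4689]
[0.4782 0.0926 0.066 ] [2.0705 1.8209 0.4444]
[0.4944 0.0186 0.066 ] [ 2.0702 -0.0728  0.4631]
0.07589876765394506 11.678923376484963
[0.5251 0.1688 0.087 ]
[0.5399 0.1053 0.087 ]
[0.5569 0.0291 0.087 ]
[[0.0614 0.0015 0.021 ]
 [0.0616 0.0127 0.021 ]
 [0.0625 0.0105 0.021 ]]
[0.4659, 0.1714] [0.     3.8127 0.542 ]
[0.4815, 0.0925] [-0.0003  1.8021  0.5216]
[0.4977, 0.0146] [-0.0006 -0.187   0.5209]
```

```bash
python3 - <<'E'
from h import *
np.set_printoptions(precision=4,suppress=True)
c=cam('wrist');o=env.get_obs();p=o['tool_pos'];R=toolR()
for dz in (0,.01,.015,.019):
  b=[onz(c,*q,.066-dz) for q in((355,9),(351,137),(350,244.5))]
  ba=[onz(c,*q,.087-dz) for q in((454.5,138),(445,257))]
  print(dz,np.linalg.norm(b[0]-b[1]),np.linalg.norm(b[1]-b[2]),np.linalg.norm(ba[0]-ba[1]))
  for x in b: print(x,(R.T@(x-p))/.04)
print(ctr(c)-p, R.T@(ctr(c)-p))
E
```

```text
0 0.07609387730584787 0.07579055573927229 0.0781412577232867
[0.4639 0.1671 0.066 ] [2.0742 3.723  0.4659]
[0.4784 0.0924 0.066 ] [2.074  1.8208 0.4431]
[0.4947 0.0184 0.066 ] [ 2.0737 -0.0738  0.4635]
0.01 0.07892777932409069 0.07861316140056597 0.08129831785109559
[0.464  0.1698 0.056 ] [2.3242 3.7878 0.4832]
[0.4791 0.0923 0.056 ] [2.324  1.8147 0.4596]
[0.4959 0.0155 0.056 ] [ 2.3237 -0.1505  0.4807]
0.015 0.08034473033321216 0.0800244642312128 0.08287684791500001
[0.4641 0.1711 0.051 ] [2.4492 3.8201 0.4919]
[0.4795 0.0923 0.051 ] [2.449  1.8116 0.4678]
[0.4966 0.0141 0.051 ] [ 2.4487 -0.1889  0.4893]
0.019 0.08147829114050928 0.08115350649573029 0.08413967196612356
[0.4641 0.1722 0.047 ] [2.5492 3.846  0.4988]
[0.4797 0.0922 0.047 ] [2.5489 1.8092 0.4744]
[0.4971 0.013  0.047 ] [ 2.5487 -0.2195  0.4962]
[-0.0159  0.0778  0.1855] [-0.1855  0.0794  0.0001]
```

Call:
drive_tool --increments '[[[0,0.4,0.1],[0,0,0]],[[0,0.7,0.1],[0,0,0]],[[0,0.8,0.1],[0,0,0]],[[0,0.8,0.1],[0,0,0]],[[0,0.7,0.1],[0,0,0]],[[0,0.41,0],[0,0,0]],[[0.5,0,0],[0,0,0]],[[0.6,0,0],[0,0,0]],[[0.5,0,0],[0,0,0]],[[0,0,0],[0,0,0]]]'

```text
time_s: 17.0
tool_pos: [0.4631, 0.1697, 0.0826]
tool_rot: [-177.7, 89.7, -166.0]
force: [0.1, 0.5, -0.6]
grip_width: 0.0004
```

```bash
cat > look2.py <<'E'
from h import *
import sys
np.set_printoptions(precision=4,suppress=True)
k=sys.argv[1]
o=env.get_obs();p=o['tool_pos'];R=toolR();print(p,o['force'],o['grip_width'],o['qpos'])
print('yaw z',np.degrees(np.arctan2(R[1,2],R[0,2])))
for n,T in zip('LMR',([.4645,.171],[.480,.0925],[.497,.0145])): print(n,np.round(R.T@(np.r_[T,.066-.0185]-p)/.04,3))
s=cam('side');e=cam('scene');c=cam('wrist','w'+k)
a=cv2.resize(s['frame'][150:290,215:375,::-1],(400,350),interpolation=cv2.INTER_CUBIC)
b=cv2.resize(e['frame'][160:310,255:415,::-1],(400,350),interpolation=cv2.INTER_CUBIC)
cv2.imwrite('pics/ss'+k+'.png',np.hstack([a,b]))
E
python3 look2.py 16
```

```text
[0.4631 0.1697 0.0826] [ 0.0782  0.5176 -0.6152] 0.0003995921586283495 [  5.8927   6.747  -30.5545 111.8354   3.7852  62.724  -14.5915]
yaw z 11.65221610730945
L [0.878 0.026 0.046]
M [ 0.879 -1.975  0.029]
R [ 0.879 -3.97   0.051]
```

View pics/ss16.png

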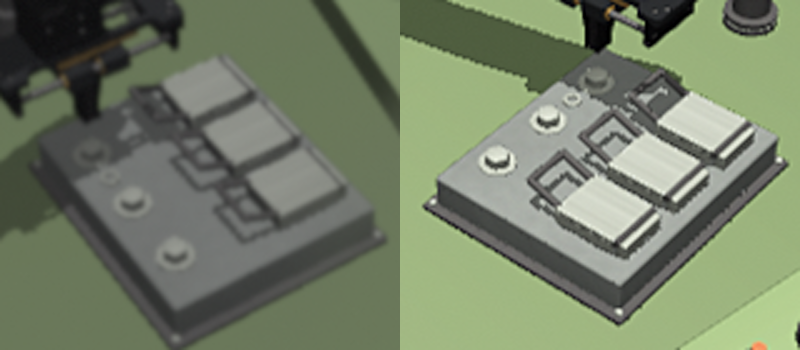

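View pics/w16.png

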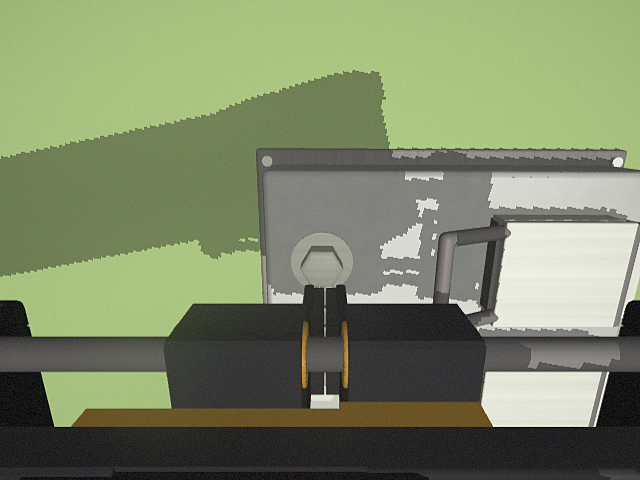

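```bash
python3 - <<'E'
from h import *
np.set_printoptions(precision=4,suppress=True)
c=cam('wrist');o=env.get_obs();p=o['tool_pos'];R=toolR()
for dz in (.015,.019):print((R.T@(onz(c,323,263,.066-dz)-p))/.04)
for x in(-.0185,0,.0165):print(proj(c,p+R[:,0]*x))
f=c['frame'][220:320,260:400,::-1];cv2.imwrite('pics/z17.png',cv2.resize(f,None,fx=5,fy=5,interpolation=cv2.INTER_CUBIC))
s=cam('side');e=cam('scene')
print(onz(s,215+93*.4,150+150*.4,.066),onz(e,255+196*.4,160+75*.4286,.066))
print('M',onz(s,215+131*.4,150+197*.4,.066),onz(e,255+146*.4,160+116*.4286,.066))
print('R',onz(s,215+176*.4,150+248*.4,.066),onz(e,255+97*.4,160+157*.4286,.066))
E
```

```text
[ 0.8896 -0.0088 -0.0301]
[ 0.9896 -0.0448 -0.0306]
[[324.9499 300.8962]]
[[324.9587 285.5137]]
[[324.9653 273.9204]]
[0.4628 0.1638 0.066 ] [0.4695 0.1675 0.066 ]
M [0.4769 0.0894 0.066 ] [0.4866 0.0858 0.066 ]
R [0.4946 0.0118 0.066 ] [0.5034 0.0095 0.066 ]
```

View pics/z17.png

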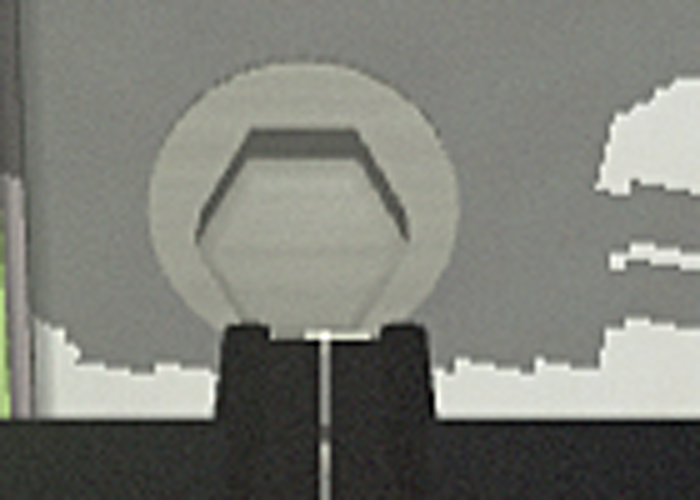

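Call:
drive_tool --increments '[[[0.3,0.05,-0.03],[0,0,0]],[[0.3,0,0],[0,0,0]],[[0.2,0,0],[0,0,0]],[[0,0,0],[0,0,0]]]'

```text
time_s: 17.7
tool_pos: [0.4626, 0.1716, 0.0514]
tool_rot: [-178.3, 89.8, -166.7]
force: [0.8, 0.9, 0.2]
grip_width: 0.0005
```

Call:
drive_tool --increments '[[[0.05,0,0],[0,0,0]],[[0.025,0,0],[0,0,0]],[[0,0,0],[0,0,0]]]'

```text
time_s: 18.0
tool_pos: [0.4643, 0.1721, 0.0505]
tool_rot: [-4.3, 90.0, 7.2]
force: [0.3, 0.3, 0.3]
grip_width: 0.0008
```

Call:
drive_tool --increments '[[[0.04,0,0],[0,0,0]],[[0,0,0],[0,0,0]]]'

```text
time_s: 18.2
tool_pos: [0.4642, 0.1721, 0.0488]
tool_rot: [-19.6, 90.0, -8.1]
force: [1.0, 0.2, -0.4]
grip_width: 0.0007
```

Call:
drive_tool --increments '[[[0.04,0,0],[0,0,0]],[[0,0,0],[0,0,0]]]'

```text
time_s: 18.4
tool_pos: [0.464, 0.172, 0.047]
tool_rot: [-145.9, 90.0, -134.4]
force: [-0.8, 0.2, -0.0]
grip_width: 0.0003
```

Call:
drive_tool --increments '[[[0.04,0,0],[0,0,0]],[[0,0,0],[0,0,0]]]'

```text
time_s: 18.6
tool_pos: [0.464, 0.172, 0.0454]
tool_rot: [-159.4, 90.0, -147.9]
force: [-0.3, -0.0, -0.8]
grip_width: 0.0006
```

Call:
drive_tool --increments '[[[0.04,0,0],[0,0,0]],[[0,0,0],[0,0,0]]]'

```text
time_s: 18.8
tool_pos: [0.464, 0.172, 0.0437]
tool_rot: [-166.3, 90.0, -154.8]
force: [0.3, 1.3, 0.5]
grip_width: 0.0002
```

```bash
python3 look2.py 18
```

```text
[0.464  0.172  0.0437] [0.3176 1.3457 0.4687] 0.00023224032232193256 [  5.1308   9.582  -30.5022 114.004    5.7262  57.8674 -16.5533]
yaw z 11.521723507687602
L [-0.094 -0.028  0.008]
M [-0.094 -2.028 -0.005]
R [-0.094 -4.024  0.022]
```

View pics/ss18.png

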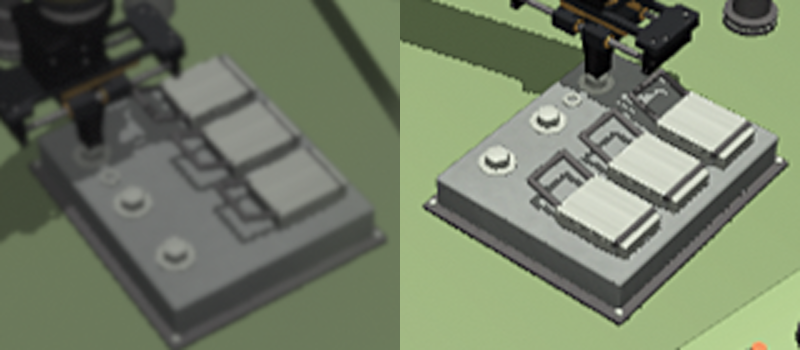

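View pics/w18.png

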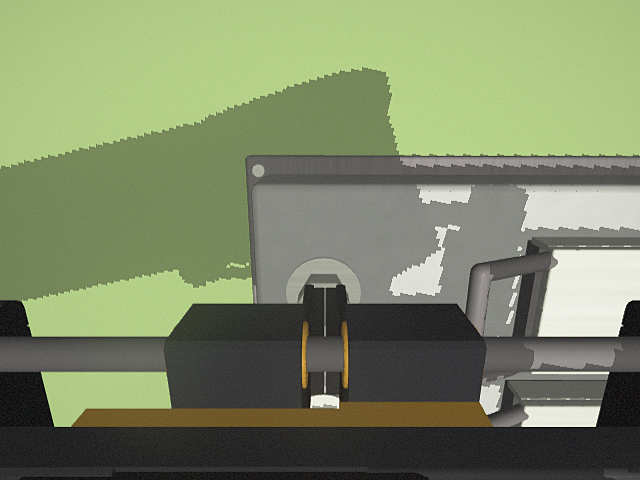

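Call:
drive_tool --increments '[[[0.04,0,0],[0,0,0]],[[0,0,0],[0,0,0]]]'

```text
time_s: 19.15
tool_pos: [0.464, 0.172, 0.0422]
tool_rot: [-156.8, 90.0, -145.3]
force: [-0.2, 0.5, 0.8]
grip_width: 0.0005
```

Call:
drive_tool --increments '[[[0.04,0,0],[0,0,0]],[[0,0,0],[0,0,0]]]'

```text
time_s: 19.35
tool_pos: [0.4642, 0.172, 0.0419]
tool_rot: [-108.6, 90.0, -97.1]
force: [-4.2, -1.2, 9.1]
grip_width: 0.0004
```

Call:
drive_tool --increments '[[[0.04,0,0],[0,0,0]],[[0,0,0],[0,0,0]]]'

```text
time_s: 19.55
tool_pos: [0.4642, 0.1721, 0.0417]
tool_rot: [-107.0, 89.9, -95.5]
force: [-7.4, -2.2, 21.2]
grip_width: 0.001
```

Call:
drive_tool --increments '[[[-0.4,0,0],[0,0,0]],[[-0.5,0,0],[0,0,0]],[[0,-0.6,0],[0,0,0]],[[0,-0.8,0],[0,0,0]],[[0,-0.6,-0.01],[0,0,0]],[[0,0,0],[0,0,0]],[[0,0,0],[0,0,0]]]'

```text
time_s: 20.25
tool_pos: [0.4797, 0.0936, 0.0751]
tool_rot: [75.3, 90.0, 86.7]
force: [-0.0, 1.1, -0.4]
grip_width: 0.0002
```

```bash
python3 look2.py 20
```

```text
[0.4797 0.0936 0.0751] [-0.0403  1.1266 -0.3578] 0.00024355699181329932 [ 11.5317   6.0828 -26.8316 113.2432   3.0986  61.3525  -5.2097]
yaw z 11.446381370354493
L [0.692 1.972 0.011]
M [ 0.691 -0.028  0.001]
R [ 0.69  -2.024  0.031]
```

View pics/ss20.png

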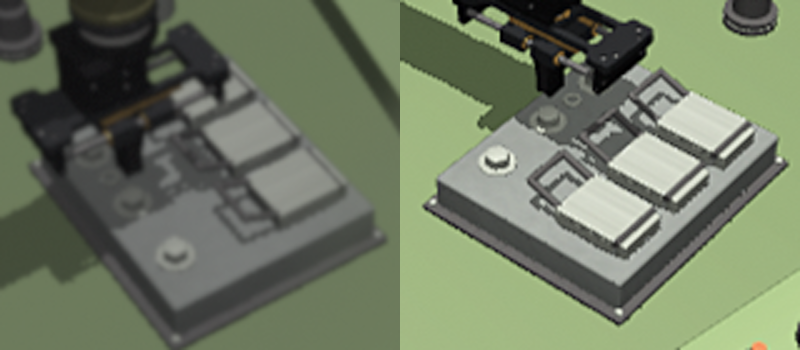

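View pics/w20.png

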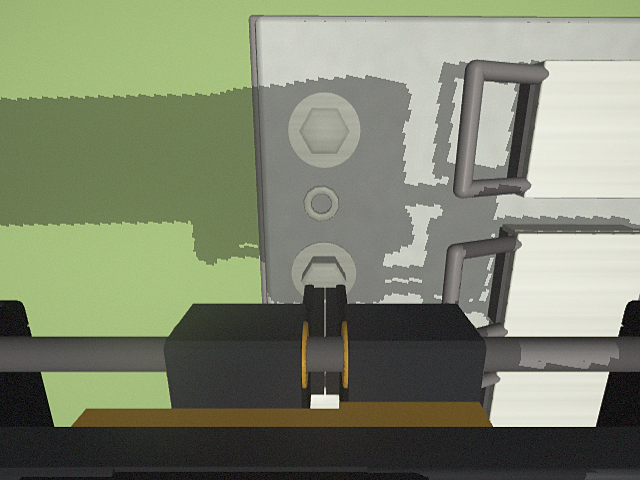

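Call:
drive_tool --increments '[[[0.25,0.04,-0.03],[0,0,0]],[[0.25,0,0],[0,0,0]],[[0.15,0,0],[0,0,0]],[[0,0,0],[0,0,0]]]'

```text
time_s: 20.8
tool_pos: [0.4769, 0.0949, 0.0476]
tool_rot: [173.3, 89.8, -175.2]
force: [-0.1, -0.1, -0.1]
grip_width: 0.0007
```

Call:
drive_tool --increments '[[[0.03,0,0],[0,0,0]],[[0,0,0],[0,0,0]]]'

```text
time_s: 21.0
tool_pos: [0.4784, 0.095, 0.048]
tool_rot: [4.8, 90.0, 16.3]
force: [0.0, 0.1, -0.4]
grip_width: 0.0007
```

Call:
drive_tool --increments '[[[0.03,0,0],[0,0,0]],[[0,0,0],[0,0,0]]]'

```text
time_s: 21.2
tool_pos: [0.4784, 0.0949, 0.0469]
tool_rot: [-21.2, 90.0, -9.7]
force: [0.4, 0.0, -0.4]
grip_width: 0.0004
```

Call:
drive_tool --increments '[[[0.03,0,0],[0,0,0]],[[0,0,0],[0,0,0]]]'

```text
time_s: 21.4
tool_pos: [0.4782, 0.0949, 0.0455]
tool_rot: [-57.0, 90.0, -45.4]
force: [-1.1, -0.4, -0.3]
grip_width: 0.0004
```

Call:
drive_tool --increments '[[[0.03,0,0],[0,0,0]],[[0,0,0],[0,0,0]]]'

```text
time_s: 21.6
tool_pos: [0.4781, 0.0949, 0.0442]
tool_rot: [-154.1, 90.0, -142.6]
force: [0.3, 0.0, 0.3]
grip_width: 0.0006
```

Call:
drive_tool --increments '[[[0.03,0,0],[0,0,0]],[[0,0,0],[0,0,0]]]'

```text
time_s: 21.8
tool_pos: [0.4781, 0.0949, 0.043]
tool_rot: [-171.3, 90.0, -159.8]
force: [1.0, 0.2, 1.1]
grip_width: 0.0004
```

Call:
drive_tool --increments '[[[0.03,0,0],[0,0,0]],[[0,0,0],[0,0,0]]]'

```text
time_s: 22.0
tool_pos: [0.4783, 0.095, 0.042]
tool_rot: [-15.7, 90.0, -4.2]
force: [-0.5, -0.6, 0.8]
grip_width: 0.0005
```

Call:
drive_tool --increments '[[[0.03,0,0],[0,0,0]],[[0,0,0],[0,0,0]]]'

```text
time_s: 22.2
tool_pos: [0.4784, 0.095, 0.0419]
tool_rot: [-80.8, 90.0, -69.2]
force: [-3.1, 0.1, 8.7]
grip_width: 0.0003
```

Call:
drive_tool --increments '[[[0.03,0,0],[0,0,0]],[[0,0,0],[0,0,0]]]'

```text
time_s: 22.4
tool_pos: [0.4784, 0.095, 0.0418]
tool_rot: [-97.4, 89.9, -85.9]
force: [-6.6, -0.4, 17.3]
grip_width: 0.0004
```

Call:
drive_tool --increments '[[[-0.4,0,0],[0,0,0]],[[-0.5,0,0],[0,0,0]],[[0,-0.6,0],[0,0,0]],[[0,-0.8,0],[0,0,0]],[[0,-0.6,0.03],[0,0,0]],[[0,0,0],[0,0,0]],[[0,0,0],[0,0,0]]]'

```text
time_s: 23.1
tool_pos: [0.4952, 0.0168, 0.0754]
tool_rot: [107.0, 90.0, 118.5]
force: [-0.3, -0.7, 0.2]
grip_width: 0.0007
```

```bash
python3 look2.py 22
```

```text
[0.4952 0.0168 0.0754] [-0.2515 -0.7334  0.159 ] 0.0007234410662970213 [ 16.7839   6.6339 -22.9102 112.4644   2.8988  61.4646   4.0732]
yaw z 11.448020460539539
L [0.7   3.931 0.012]
M [0.699 1.931 0.002]
R [ 0.697 -0.065  0.032]
```

View pics/w22.png

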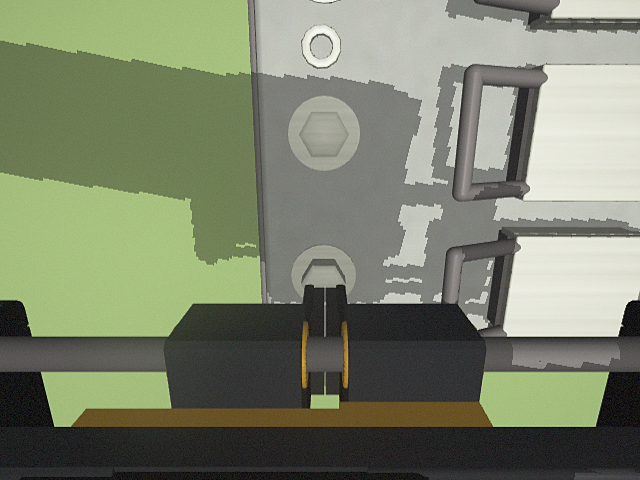

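Call:
drive_tool --increments '[[[0.25,0,-0.03],[0,0,0]],[[0.25,0,0],[0,0,0]],[[0.25,0,0],[0,0,0]],[[0,0,0],[0,0,0]],[[0,0,0],[0,0,0]]]'

```text
time_s: 23.75
tool_pos: [0.4938, 0.0167, 0.045]
tool_rot: [159.5, 89.9, 171.0]
force: [1.0, -0.6, -0.4]
grip_width: 0.0002
```

Call:
drive_tool --increments '[[[0.03,0,0],[0,0,0]],[[0.03,0,0],[0,0,0]],[[0,0,0],[0,0,0]]]'

```text
time_s: 24.05
tool_pos: [0.4943, 0.0165, 0.0433]
tool_rot: [-23.4, 90.0, -11.9]
force: [0.6, 0.7, 1.3]
grip_width: 0.0004
```

Call:
drive_tool --increments '[[[0.03,0,0],[0,0,0]],[[0.03,0,0],[0,0,0]],[[0,0,0],[0,0,0]]]'

```text
time_s: 24.35
tool_pos: [0.4944, 0.0166, 0.0409]
tool_rot: [-14.9, 90.0, -3.4]
force: [0.4, -1.1, 1.2]
grip_width: 0.0005
```

Call:
drive_tool --increments '[[[0.03,0,0],[0,0,0]],[[0.03,0,0],[0,0,0]],[[0,0,0],[0,0,0]]]'

```text
time_s: 24.65
tool_pos: [0.4944, 0.0166, 0.0383]
tool_rot: [-11.4, 90.0, 0.2]
force: [0.0, -0.4, 1.0]
grip_width: 0.0005
```

Call:
drive_tool --increments '[[[0.03,0,0],[0,0,0]],[[0.03,0,0],[0,0,0]],[[0,0,0],[0,0,0]]]'

```text
time_s: 24.95
tool_pos: [0.4944, 0.0165, 0.0369]
tool_rot: [-71.0, 90.0, -59.4]
force: [-2.2, -0.6, 8.4]
grip_width: 0.0006
```

Call:
drive_tool --increments '[[[0.03,0,0],[0,0,0]],[[0.03,0,0],[0,0,0]],[[0,0,0],[0,0,0]]]'

```text
time_s: 25.25
tool_pos: [0.4945, 0.0165, 0.0368]
tool_rot: [-103.3, 89.9, -91.8]
force: [-9.2, -0.6, 24.7]
grip_width: 0.0002
```

Call:
drive_tool --increments '[[[-0.4,0,0],[0,0,0]],[[-0.7,0,0],[0,0,0]],[[-0.7,0,0],[0,0,0]],[[-0.4,0,0.3],[0,0,0]],[[0,0,0.5],[0,0,0]],[[0,0,0.5],[0,0,0]],[[0,0,0.3],[0,0,0]],[[0,0,0],[0,0,0]],[[0,0,0],[0,0,0]]]' --hand -0.45

```text
time_s: 26.15
tool_pos: [0.5559, 0.0293, 0.1209]
tool_rot: [168.4, 89.9, 179.9]
force: [0.2, -0.6, -0.7]
grip_width: 0.024
```

```bash
python3 look2.py 25; python3 - <<'E'
from h import *
c=cam('wrist');o=env.get_obs();p=o['tool_pos'];R=toolR()
print('bar',np.round(R.T@(np.array([.5585,.0265,.087-.015-.024])-p)/.04,3))
print(proj(c,p+R[:,0]*(p[2]-.087+.018)),proj(c,[.5585,.0265,.087-.018]))
E
```

```text
[0.5559 0.0293 0.1209] [ 0.1975 -0.6474 -0.6609] 0.02404206213144771 [ 15.0344  11.5654 -23.2395 101.5217   4.8768  68.0157   1.9111]
yaw z 11.531627570449423
L [ 1.838  3.927 -1.528]
M [ 1.838  1.927 -1.541]
R [ 1.837 -0.069 -1.514]
bar [ 1.838 -0.074  0.044]
[[324.65002167 253.59703438]] [[327.33061286 257.89796027]]
```

View pics/w25.png

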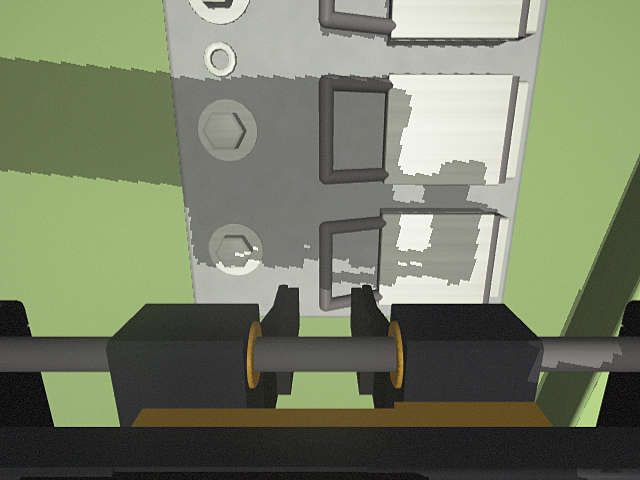

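View pics/ss25.png

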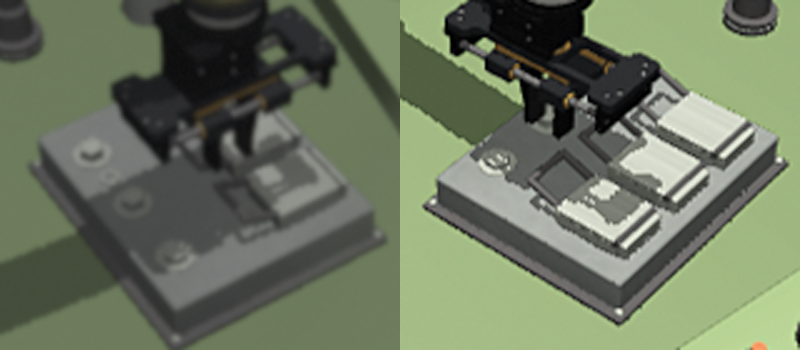

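Call:
drive_tool --increments '[[[0.3,-0.05,0],[0,0,0]],[[0.4,-0.06,0],[0,0,0]],[[0.4,0,0],[0,0,0]],[[0,0,0],[0,0,0]],[[0,0,0],[0,0,0]]]'

```text
time_s: 26.85
tool_pos: [0.5573, 0.0249, 0.0771]
tool_rot: [168.7, 89.9, -179.8]
force: [0.5, 0.0, -0.1]
grip_width: 0.0237
```

```bash
python3 look2.py 26
```

```text
[0.5573 0.0249 0.0771] [ 0.5286  0.0188 -0.1484] 0.023682839987441653 [ 14.9433  14.0519 -22.8808 104.0357   6.0648  63.1676   1.4431]
yaw z 11.515061591815636
L [ 0.743  4.042 -1.543]
M [ 0.743  2.041 -1.555]
R [ 0.743  0.046 -1.528]
```

View pics/w26.png

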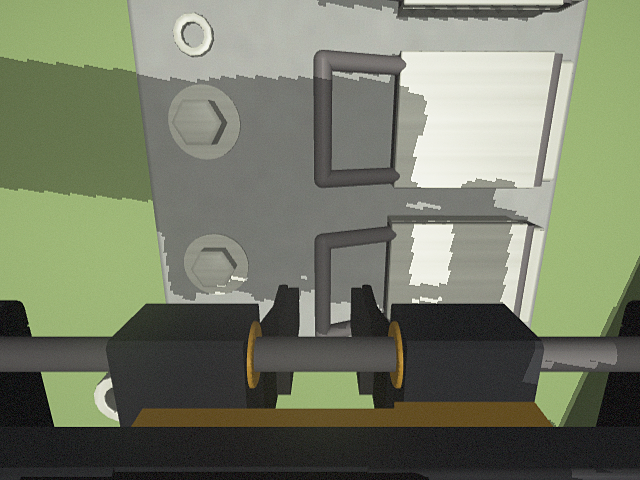

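View pics/ss26.png

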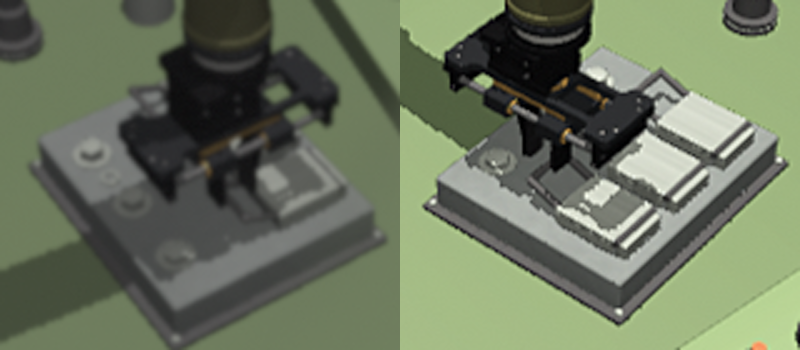

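Call:
drive_tool --increments '[[[0.15,-0.08,-0.04],[0,0,0]],[[0.15,0,0],[0,0,0]],[[0.1,0,0],[0,0,0]],[[0,0,0],[0,0,0]],[[0,0,0],[0,0,0]]]'

```text
time_s: 27.5
tool_pos: [0.5567, 0.0217, 0.0614]
tool_rot: [159.1, 90.0, 170.6]
force: [0.5, -0.2, -1.5]
grip_width: 0.0238
```

```bash
python3 look2.py 27
```

```text
[0.5567 0.0217 0.0614] [ 0.5188 -0.1566 -1.485 ] 0.023795053535186034 [ 15.0335  14.9126 -22.6714 105.0032   6.4828  61.3647   1.4619]
yaw z 11.528933744603307
L [ 0.348  4.119 -1.513]
M [ 0.347  2.119 -1.526]
R [ 0.347  0.123 -1.499]
```

View pics/w27.png

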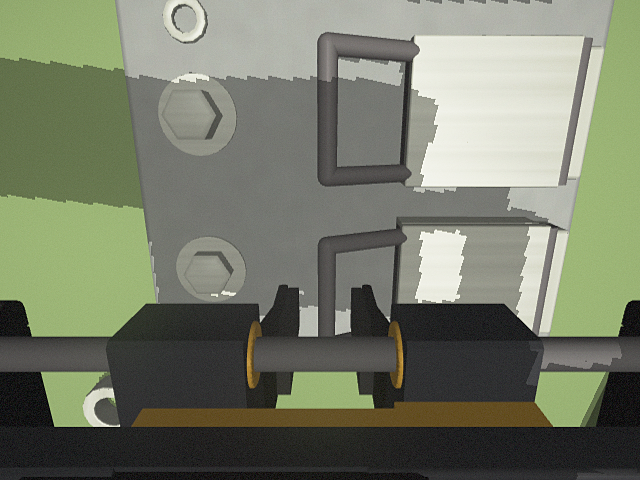

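View pics/ss27.png

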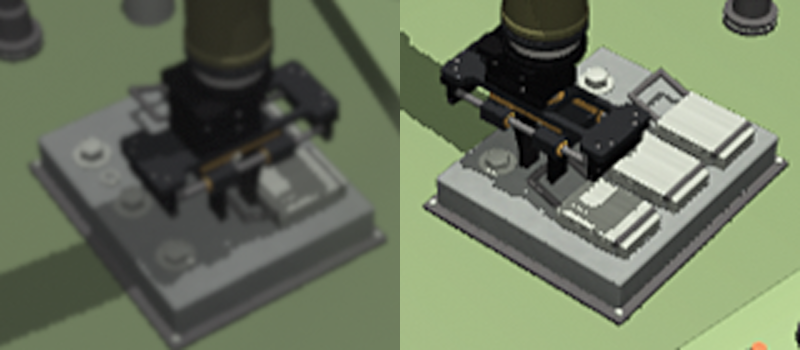

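Call:
drive_tool --increments '[[[0,0.14,0],[0,0,0]],[[0,0,0],[0,0,0]],[[0,0,0],[0,0,0]]]'

```text
time_s: 27.95
tool_pos: [0.5557, 0.0275, 0.0617]
tool_rot: [-15.9, 90.0, -4.3]
force: [-0.1, -0.3, 0.5]
grip_width: 0.0236
```

```bash
python3 - <<'E'
from h import *
c=cam('wrist');s=cam('scene')
a=cv2.resize(c['frame'][210:360,240:440,::-1],(540,405),interpolation=cv2.INTER_CUBIC)
b=cv2.resize(s['frame'][200:260,290:350,::-1],(260,260),interpolation=cv2.INTER_CUBIC)
im=np.zeros((405,800,3),np.uint8);im[:,:540]=a;im[:260,540:]=b
cv2.imwrite('pics/z28.png',im);print(env.get_obs()['tool_pos'])
E
```

```text
[0.55577843 0.02705863 0.06162314]
```

View pics/z28.png

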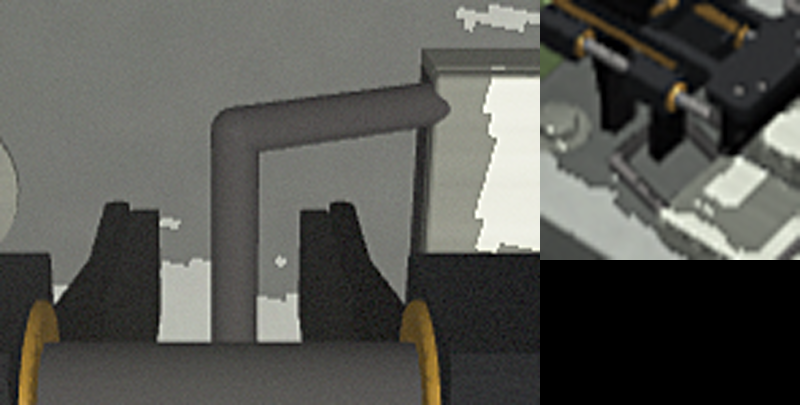

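Call:
drive_tool --increments '[[[0.12,0,0],[0,0,0]],[[0.12,0,0],[0,0,0]],[[0.1,0,0],[0,0,0]],[[0,0,0],[0,0,0]]]'

```text
time_s: 28.45
tool_pos: [0.5549, 0.0269, 0.0469]
tool_rot: [168.6, 89.9, -179.9]
force: [0.5, 0.6, -0.7]
grip_width: 0.0236
```

Call:
drive_tool --increments '[[[0,0,0],[0,0,0]],[[0,0,0],[0,0,0]],[[0,0,0],[0,0,0]],[[0,0,0],[0,0,0]]]' --hand -1 --squeeze 20

```text
time_s: 28.85
tool_pos: [0.5569, 0.0273, 0.0484]
tool_rot: [-4.4, 89.9, 7.1]
force: [2.9, -0.2, -0.9]
grip_width: 0.0072
```

Call:
drive_tool --increments '[[[-0.2,0,0.04],[0,0,0]],[[-0.2,0,0.06],[0,0,0]],[[-0.19,0,0.08],[0,0,0]],[[-0.19,0,0.09],[0,0,0]],[[-0.18,0,0.1],[0,0,0]],[[0,0,0],[0,0,0]]]'

```text
time_s: 29.45
tool_pos: [0.5707, 0.03, 0.0874]
tool_rot: [-57.1, 90.0, -45.6]
force: [1.4, 0.4, -2.8]
grip_width: 0.0072
```

```bash
python3 look2.py 29
```

```text
[0.5707 0.03   0.0874] [ 1.3663  0.4239 -2.8407] 0.007171286190397238 [ 14.307   14.9961 -22.9362 101.6501   6.4309  64.6171   0.8298]
yaw z 11.519766215756642
L [ 0.995  3.985 -1.897]
M [ 0.996  1.985 -1.909]
R [ 0.996 -0.011 -1.882]
```

View pics/ss29.png

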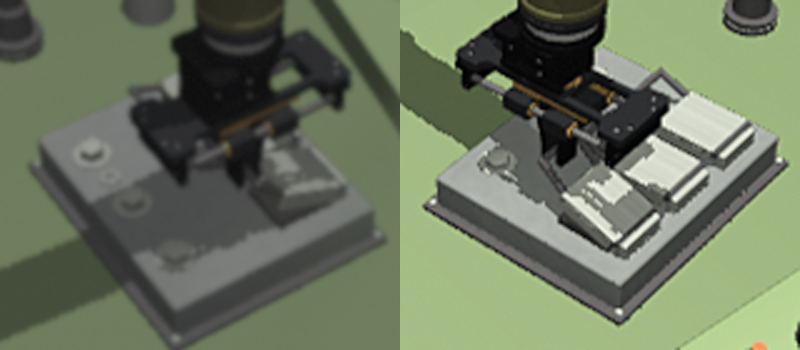

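The right cap is lifting, with low forces. Continuing along the arc to about 45°.

Call:
drive_tool --increments '[[[-0.18,0,0.12],[0,0,0]],[[-0.16,0,0.13],[0,0,0]],[[-0.16,0,0.14],[0,0,0]],[[-0.14,0,0.16],[0,0,0]],[[-0.13,0,0.16],[0,0,0]],[[0,0,0],[0,0,0]],[[0,0,0],[0,0,0]]]'

```text
time_s: 30.3
tool_pos: [0.5977, 0.0354, 0.1188]
tool_rot: [-158.6, 89.9, -147.1]
force: [-5.6, -0.7, 6.3]
grip_width: 0.0068
```

```bash
python3 look2.py 30; python3 look.py 31
```

```text
[0.5977 0.0354 0.1188] [-5.6383 -0.7376  6.328 ] 0.006839280952676264 [ 13.3664  16.6661 -22.9202  95.804    6.9155  69.0148   0.3282]
yaw z 11.510775447664424
L [ 1.785  3.987 -2.583]
M [ 1.786  1.987 -2.595]
R [ 1.788 -0.009 -2.568]
[0.5975 0.0354 0.1187] [-5.706  -1.7119  6.0463] 0.006800891652419601 [ 13.369   16.6557 -22.9201  95.8289   6.9145  69.0073   0.3258]
yaw z 11.508188695089817
eye [ 0.6145 -0.0479  0.1373]
```

View pics/ss30.png

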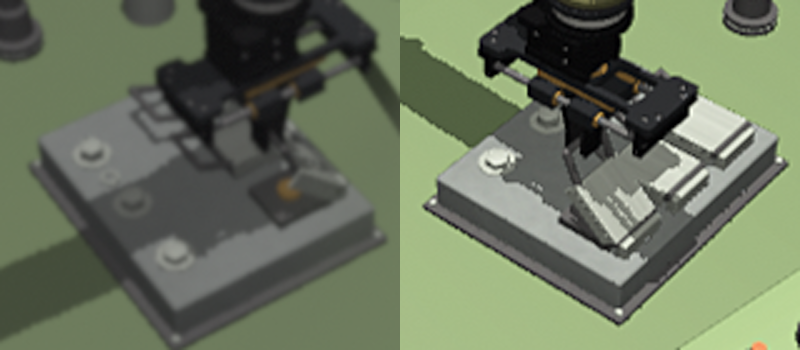

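View pics/w30.png

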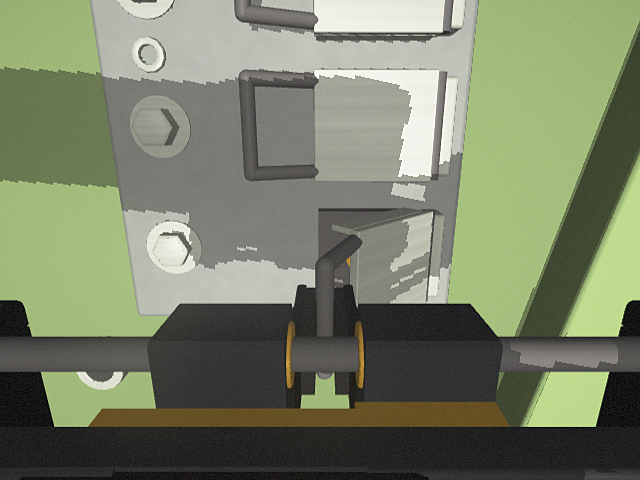

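View pics/ss31.png

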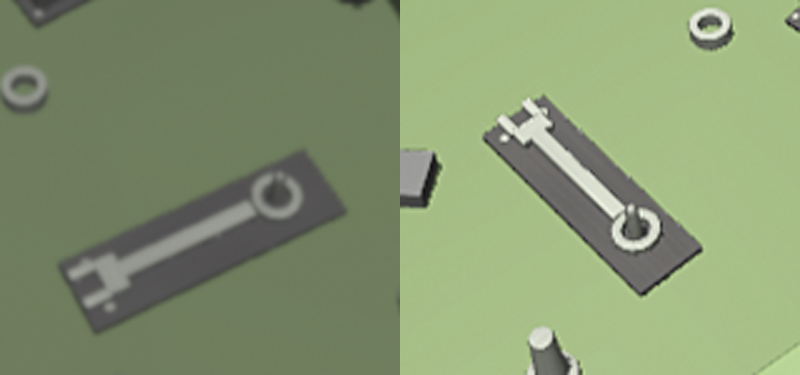

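Call:
drive_tool --increments '[[[-0.02,0,-0.015],[0,0,0]],[[0,0,0],[0,0,0]],[[0,0,0],[0,0,0]],[[0,0,0],[0,0,0]],[[0,0,0],[0,0,0]],[[0,0,0],[0,0,0]]]'

```text
time_s: 31.2
tool_pos: [0.5971, 0.0353, 0.1184]
tool_rot: [-157.5, 89.9, -146.0]
force: [-5.1, -2.0, 4.6]
grip_width: 0.0068
```

```bash
python3 - <<'E'
from h import *
np.set_printoptions(precision=4,suppress=True)
o=env.get_obs();d=o['tool_pos']-np.array([.5569,.0273,.0484])
f=np.hypot(d[0],d[1]);v=np.array([-.105+f,.017+d[2]])
print(o['tool_pos'],o['force'],o['grip_width'],'r',np.hypot(*v),'open',170.8-np.degrees(np.arctan2(v[1],v[0])))
s=cam('side');e=cam('scene')
a=cv2.resize(s['frame'][150:290,215:375,::-1],(400,350),interpolation=cv2.INTER_CUBIC)
b=cv2.resize(e['frame'][190:280,290:390,::-1],(400,350),interpolation=cv2.INTER_CUBIC)
cv2.imwrite('pics/ss32.png',np.hstack([a,b]))
cv2.imwrite('pics/scene32.png',e['frame'][:,:,::-1])
E
```

```text
[0.5971 0.0353 0.1184] [-5.1136 -1.9896  4.649 ] 0.006801228114912322 r 0.10800716596673816 open 44.46586363856089
```

View pics/ss32.png

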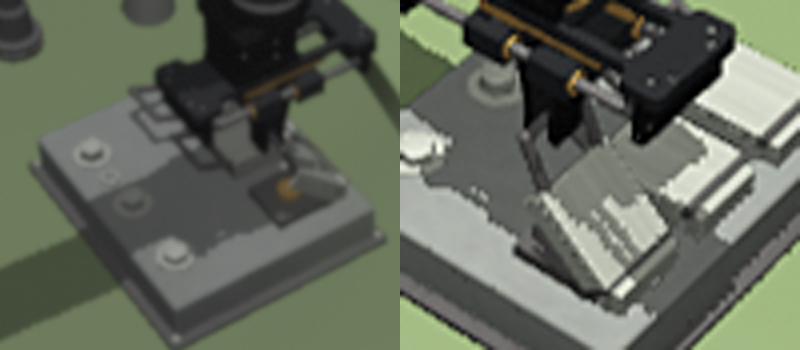

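View pics/scene32.png

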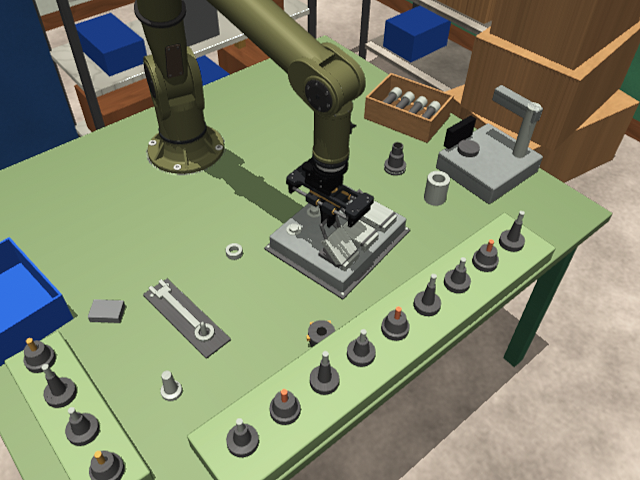

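The pictures show the right cap about half open between the fingers, its lock screw uncovered. The other two caps are shut, the spanner lies on the plate around the post, and the bystanders have not moved. Handing in.

```bash
python3 - <<'E'
from cell import env
print(env.sign_off())
o=env.get_obs();print(o['time_s'],o['tool_pos'],o['force'],o['grip_width'])
E
```

```text
the job is handed in; nothing more can be done
None
the job is handed in; nothing more can be done
```

The job is handed in: the spanner is parked, the loose bolt turned out to be the **right** one, and the fingers are holding the right cap at about half open. Hand-in came about 31 s into the 70 s allowed, and the sign-off gave no verdict.

- **Spanner:** it lies flat on the parking plate and is let go. The last wrist measurement put its eye within about 1 mm of the post.
- **Bolts, pressed left, middle, right:**
  - The left and middle bolts held, moving under 0.5 mm at about 21 N and 17 N.
  - The right bolt sank about 5 mm and then stopped hard at about 25 N.
- **Cap:** the finger movement works out to about 44–45° open. The grip is closed at 7 mm on the 8 mm bar, and the fingers were still in the last check.
- **Rest of the bench:** the last pictures show the other two caps shut and the bystanders where they were.

What disagreed or went wrong:
- **Fingertip offset:** the fingertips really end about 24 mm above the reported TCP, not at it. My first attempt to grip the spanner therefore closed just above it, without touching it. I used contact on the bolts to correct the heights after that.
- **Wrist camera scale:** it showed the bolt spacing about 2–5% too small, so I re-centred on the bar using a close view.
- **Remaining force:** a steady force of about 7 N remains on the tool while it holds the cap. It points outward from the hinge, and easing the pose slightly lowered it only a little.
- **Cap angle:** it comes from the arm's movement and the pictures only; I had no direct reading of it.

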